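# Free the masking tape behind the packing tape and load the cradle

## Task

The large, thin white masking-tape roll hangs at the back of the full stand, behind two brown packing-tape rolls. First move both brown rolls over to the arm of the empty stand so that they hang there, then take the masking tape off and stand it on edge in the well of the grey cradle, resting fully down on the well's floor. Leave the pen cup and the pack of cards where they are.

Things in the scene. Friction and masses are not known exactly. Their poses are not given: they have to be found in the camera images.
- full_stand: Fixed steel stand, holding three rolls at the start: base plate 210 x 120 x 10 mm, a post, and one level flat-bar arm from the post's top, 14 mm wide, 8 mm thick, top 160 mm above the bench, 220 mm long, running along the stand's own -x (roughly towards the robot). Origin on the bench under the post's front face, below the arm; z up. Nothing but the lip at the arm's free end rises above the arm's top.
- full_stand_tip (a point): Free end of the full stand's arm, at the height of the arm's top, on its centre line. Here a lip 6 mm thick, as wide as the arm, stands up 14 mm above the arm's top: a roll must be lifted over it, with the arm in its bore, to come off or go on.
- spare_stand: Fixed steel stand, empty at the start, otherwise like the full one: base plate 210 x 120 x 10 mm, a post, and one level flat-bar arm from the post's top, 14 mm wide, 8 mm thick, top 160 mm above the bench, 220 mm long, running along the stand's own -x (roughly towards the robot). Origin on the bench under the post's front face, below the arm; z up. Nothing but the lip at the arm's free end rises above the arm's top.
- spare_stand_tip (a point): Free end of the empty stand's arm, at the height of the arm's top, on its centre line. Here a lip 6 mm thick, as wide as the arm, stands up 14 mm above the arm's top: a roll must be lifted over it, with the arm in its bore, to come off or go on.
- front_roll: Brown packing-tape roll, 78 mm across and 36 mm wide, bore about 55 mm, 0.12 kg, at the start foremost on the full stand's arm (about 175 mm from the post), hanging with its axis along the arm. Origin in the centre of its flat face that looks to the robot (at the start); its z axis is the roll's axis. 
- front_roll_centre (a point): Centre of the front brown roll (middle of its bore and width). When it hangs on an arm this lies about 28 mm below the arm's top, and the top of the roll about 11 mm above it.
- middle_roll: Brown packing-tape roll, 80 mm across and 40 mm wide, bore about 50 mm, 0.12 kg, at the start second on the full stand's arm (about 107 mm from the post; about 30 mm free on either side), hanging with its axis along the arm. Origin in the centre of its flat face that looks to the robot (at the start); its z axis is the roll's axis. 
- middle_roll_centre (a point): Centre of the middle brown roll (middle of its bore and width). When it hangs on an arm this lies about 26 mm below the arm's top, and the top of the roll about 14 mm above it.
- masking_roll: White masking-tape roll with a brown core, 92 mm across and 24 mm wide, bore about 70 mm, 0.10 kg, at the start rearmost on the full stand's arm (about 45 mm from the post), hanging with its axis along the arm. Origin in the centre of its flat face that looks to the robot (at the start); its z axis is the roll's axis. 
- masking_roll_centre (a point): Centre of the masking-tape roll. Hanging, it lies about 34 mm below the arm's top, and the top of the roll about 12 mm above it; resting down in the cradle it lies about 60 mm above the bench.
- cradle: Fixed grey plastic tape cradle: an open-topped well for one roll standing on edge, 132 (x) by 60 mm (y), with a guide bar at its -x end. Origin on the bench under the well's middle; z up. Well 108 by 32 mm; side walls 60 mm, end walls 42 mm high; the floor slopes down from both ends to the middle and centres a roll lengthwise. A roll in it has its axis along y.
- pen_cup: Bystander: black pen cup, 76 mm across, 97 mm high. Origin in the centre of its underside.
- blank_cards: Bystander: white pack of cards, 71 x 53 x 64 mm. Origin in the centre of its underside.

How it is judged (in metres and radians):
On the way:
1. both brown rolls hang on the arm of the stand that was empty, while the masking tape still hangs on the full stand (x of middle_roll_centre in the frame of spare_stand between -0.205 and -0.012 m and y of middle_roll_centre in the frame of spare_stand between -0.022 and 0.022 m and z of middle_roll_centre in the frame of spare_stand between 0.122 and 0.146 m and x of front_roll_centre in the frame of spare_stand between -0.205 and -0.012 m and y of front_roll_centre in the frame of spare_stand between -0.022 and 0.022 m and z of front_roll_centre in the frame of spare_stand between 0.122 and 0.146 m and x of masking_roll_centre in the frame of full_stand between -0.205 and -0.012 m and y of masking_roll_centre in the frame of full_stand between -0.022 and 0.022 m and z of masking_roll_centre in the frame of full_stand between 0.11 and 0.136 m), for 0.2 s.
At the end, for the whole second after the job is handed in: Both brown rolls hang, at rest, on the arm of the stand that was empty (within 22 mm of its line, centre 14 to 38 mm below its top); the masking tape rests on edge down in the cradle (within 12 mm lengthwise, 9 mm across, centre 52 to 68 mm high, axis within 0.25 rad) (x of middle_roll_centre in the frame of spare_stand between -0.205 and -0.012 m and y of middle_roll_centre in the frame of spare_stand between -0.022 and 0.022 m and z of middle_roll_centre in the frame of spare_stand between 0.122 and 0.146 m and x of front_roll_centre in the frame of spare_stand between -0.205 and -0.012 m and y of front_roll_centre in the frame of spare_stand between -0.022 and 0.022 m and z of front_roll_centre in the frame of spare_stand between 0.122 and 0.146 m and x of masking_roll_centre in the frame of cradle between -0.012 and 0.012 m and y of masking_roll_centre in the frame of cradle between -0.009 and 0.009 m and z of masking_roll_centre in the frame of cradle between 0.052 and 0.068 m and angle between the z axis of masking_roll and the y axis of cradle, either way round below 0.25 rad and linear speed of each of masking_roll, middle_roll, front_roll below 0.03 m/s); the robot touches nothing.
It fails at once if the pen cup or the pack of cards is moved more than 30 mm (distance of any of pen_cup, blank_cards from where it was at the start of the episode above 0.03 m).
It also fails if it takes over 72 s, if anything falls off the work surface, if the arm or the gripper's body presses on something with over 40 N, if the wrist force passes 120 N, or if a joint passes its speed limit or range.

## Robot

A 6-joint arm with a two-finger parallel gripper is mounted at the origin on a cart in front of the work surface, level with it; the furniture and walls round the work are solid. World frame = base frame: x ahead of the robot, y to its left, z up, the work surface at z = 0. Lengths are in mm, angles in degrees, forces in N, time in s.
With the tool pointing down it reaches from about 350 to 850 mm from the base axis. Payload 8.1 kg.
Tool frame: the origin (TCP) lies on the mounting face of the last link; the fingertips stand 173 mm ahead of it and the grasp point (between the pads) lies 155 mm ahead of it; z points along the fingers, y is the direction in which the jaws open and shut (so a half turn about z gives the same grasp; the last joint's range is limited). The gripper opens to 85 mm and grips with 20 to 120 N. Pads are 22 mm wide; open, the fingers measure 114 mm over their backs; the gripper's body (76 mm by 85 mm) begins 54 mm behind the grasp point. The pads swing forward as they close: fully open they stand 13 mm farther back than shut.
Start: joints at [-75.539, 7.471, 85.268, -0, 87.261, -4.893], TCP at [198.868, -566.09, 404.692] pointing down, gripper open.
Joint ranges: [-169.43, 169.43], [-51.17, 129.36], [1.28, 143.12], [-76.62, 256.62], [0, 156.53], [-152.29, 152.29]. Speed limits (degrees/s): [136.94, 136.94, 159.86, 180, 180, 180].

## Interface

Orientations are given as [roll, pitch, yaw] about the fixed x, y, z axes, in that order (R = Rz(yaw) Ry(pitch) Rx(roll)).
In Python, from bench import * gives the robot as it stands.
- The arm moves only by the tool arm_command, never from a script. Its argument "plan" is a list of rows, each an object of numbers: "jaw": the closure, from 0 (fully open) to 1 (shut); "dx", "dy", "dz": the shift along the tool's x, y, z in mm; "wx", "wy", "wz": the turn, a rotation vector about the tool's x, y, z in rad. A call has 1 to 12 rows; each row is the pose to reach, as a shift and turn from the pose commanded when the call began, along the tool's axes at that moment; what a row does not reach only later rows make up. A row lasts 1/10 s, in which the tool goes at most 50 mm and 8.59 degrees, less where a joint would pass 70% of its speed; a pose out of reach is approached as far as the arm can. A call with a gripper value outside its range is refused whole. The fingers move at their own pace and stop on an object; "squeeze" is the grip in N (left out, the last holds). Time passes only in rows, so rows that repeat a pose let the fingers close. It gives the time, the measured TCP pose, the force and the opening at its end, in the units of the state.
- sense(): the state, without advancing time (a new reading comes with each control period).
- snapshot(name): name is "scene" or "side" or "wrist"; returns a dict with "pixels" (400x640x3 uint8, red, green, blue), "fx", "fy", "cx", "cy" (pixels), "extrinsics" (4x4, takes a point from camera to world coordinates). Camera axes: x right, y up, looking along -z (the intrinsics and any distortion apply to the point x, -y, -z); pixel columns grow to the right and rows downward; lengths in mm; the calibration is good to about 2 mm. A picture is of the moment at which its call begins. There is no depth.
- hand_in(): hands the job in, once; it reports no verdict.
Trained networks look in the newest picture that a camera, given by its name, has taken for a name from the list of things; names that differ only in an ending like _2 or _b are one class to them, and where a whole thing is asked for, a point or a joint stands for the part that bears it (a point fixed in the world has none). Each returns a list of dicts, best first, with "score" (0 to 1); they miss things now and then, are a little off and sometimes report something else, mostly with a low value. They report only what shows in the picture. A call takes as long as a camera call.
- recognise(camera, target): "box" ([left, top, width, height] in pixels, round what is visible of it).
- pinpoint(camera, target): "pixel" ([column, row] in pixels: a listed point, or the origin of a listed thing).
The state is a dict: "time": time; "joint_pos": joint angles; "qd": joint speeds; "joint_efforts": joint torques, N m; "tool_pos": TCP position; "tcp_rot": TCP orientation; "ft_force": force on the tool from outside, world axes, zero at the start; "wrist_torque": the same for the moment, N m; "finger_gap": finger opening in mm.
Only numpy, scipy, OpenCV 4.12 (cv2) and the standard library are available. Lean on these libraries where they do the work, as an engineer would, in place of code of your own. Each camera call takes 0.05 s, during which the arm holds its last target.

## Working session

There is one attempt and no reset: what is moved stays moved. The work goes in short steps, Python scripts to look and compute and a tool call to move; the robot and the scene stay as the last step left them, time stands still between calls to the robot, and variables do not carry over. Pictures are saved under pics/ and viewed, and the job is handed in when it is done.

Besides the shell and the picture viewer there is one more tool, called after ">>>" as a command line: name --argument value ..., lists and objects as JSON in quotes. arm_command: Moves the arm, as the interface text tells. Its arguments: {"type":"object","properties":{"plan":{"type":"array"},"squeeze":{"type":"number"}},"required":["plan"]}

```bash
ls; mkdir -p pics; cat > h.py <<'E'
from bench import *
import numpy as np, cv2
def snap(n,f):
    s=snapshot(n); cv2.imwrite('pics/'+f+'.png',np.ascontiguousarray(s['pixels'][:,:,::-1])); return s
def P(s,p):
    p=np.asarray(p,float); E=np.array(s['extrinsics']); q=np.linalg.inv(E)@np.append(p,1); x,y,z=q[0],-q[1],-q[2]
    return np.array([s['fx']*x/z+s['cx'],s['fy']*y/z+s['cy']])
def ray(s,px):
    E=np.array(s['extrinsics']); d=np.array([(px[0]-s['cx'])/s['fx'],-(px[1]-s['cy'])/s['fy'],-1.]); d=E[:3,:3]@d
    return E[:3,3],d/np.linalg.norm(d)
def atz(s,px,z):
    o,d=ray(s,px); return o+d*(z-o[2])/d[2]
def tri(l):
    A=np.zeros((3,3));b=np.zeros(3)
    for s,px in l:
        o,d=ray(s,px);M=np.eye(3)-np.outer(d,d);A+=M;b+=M@o
    x=np.linalg.solve(A,b); return x,[np.round(np.linalg.norm((np.eye(3)-np.outer(ray(s,px)[1],ray(s,px)[1]))@(x-s['extrinsics'][:3,3] if hasattr(s['extrinsics'],'shape') else x-np.array(s['extrinsics'])[:3,3])),1) for s,px in l]
E
python3 - <<'E'
from h import *
print(sense())
S={n:snap(n,n+'0') for n in('scene','side','wrist')}
for n in S: print(n,[round(S[n][k],1) for k in('fx','fy','cx','cy')],np.round(np.array(S[n]['extrinsics']),3).tolist(),[k for k in S[n]])
for t in['full_stand','full_stand_tip','spare_stand','spare_stand_tip','front_roll','front_roll_centre','middle_roll','middle_roll_centre','masking_roll','masking_roll_centre','cradle','pen_cup','blank_cards']:
    l=[]
    for n in('scene','side'):
        r=pinpoint(n,t)
        print(t,n,[(np.round(q['pixel'],1).tolist(),round(q['score'],2)) for q in r[:3]])
        if r:l.append((S[n],r[0]['pixel']))
    if len(l)==2:
        x,e=tri(l);print('   ',np.round(x,1),e)
    for s,p in l: print('     z0',np.round(atz(s,p,160 if 'tip' in t else 0),1))
E
```

```text
pics
{'time': 0.0, 'joint_pos': array([-7.55384924e+01,  7.51768744e+00,  8.53296397e+01,  6.91307973e-04,
        8.72632937e+01, -4.89447963e+00]), 'qd': array([ 0.08986754, -0.01490045, -0.06095479,  0.00785677,  0.02690703,
        0.00588006]), 'joint_efforts': array([-4.68493708e-04, -5.69383979e+01, -5.00555992e+01, -1.67767994e-04,
        1.45286802e-02, -3.36060992e-06]), 'tool_pos': array([ 198.81273549, -565.85688618,  403.61378919]), 'tcp_rot': array([-1.79889841e+02, -1.01262076e-02,  1.93559438e+01]), 'ft_force': array([-0.30407465,  0.56743941,  0.11713807]), 'wrist_torque': array([ 0.06101111,  0.016655  , -0.00995594]), 'finger_gap': 85.68724352599038}
scene [374.9, 374.9, 321.6, 199.9] [[-0.873, 0.251, -0.419, 61.492], [-0.488, -0.422, 0.764, 920.117], [0.015, 0.871, 0.49, 693.493], [0.0, 0.0, 0.0, 1.0]] ['pixels', 'fx', 'fy', 'cx', 'cy', 'extrinsics']
side [483.4, 483.4, 321.1, 203.5] [[-0.951, 0.214, -0.222, 197.2], [-0.308, -0.636, 0.708, 1201.573], [0.01, 0.742, 0.67, 1183.7], [0.0, 0.0, 0.0, 1.0]] ['pixels', 'fx', 'fy', 'cx', 'cy', 'extrinsics']
wrist [314.6, 
[... 2398 characters left out ...]
.5   0. ]
     z0 [694.7  58.1   0. ]
cradle scene [([274.7, 316.7], 0.56)]
cradle side [([313.8, 311.6], 0.72)]
    [461.4 414.7  14.4] [np.float64(2.4), np.float64(2.4)]
     z0 [470.2 401.    0. ]
     z0 [464.8 407.8   0. ]
pen_cup scene [([200.6, 288.6], 0.59), ([298.0, 219.5], 0.58)]
pen_cup side [([243.7, 296.5], 0.87), ([289.3, 217.5], 0.69), ([359.9, 179.2], 0.42)]
    [671.4 439.   26.2] [np.float64(0.9), np.float64(0.9)]
     z0 [695.7 418.9   0. ]
     z0 [682.  422.7   0. ]
blank_cards scene [([397.4, 204.4], 0.76)]
blank_cards side [([387.3, 173.9], 0.64)]
    [ 403.7 -318.8  -22.3] [np.float64(4.4), np.float64(4.4)]
     z0 [ 395.1 -274.5    0. ]
     z0 [ 397.1 -295.5    0. ]
```

View pics/scene0.png

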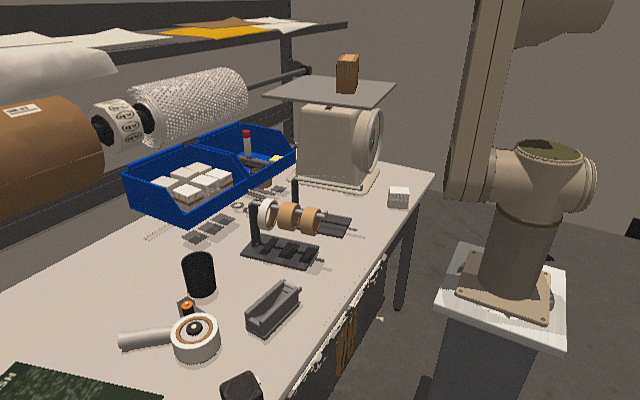

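View pics/side0.png

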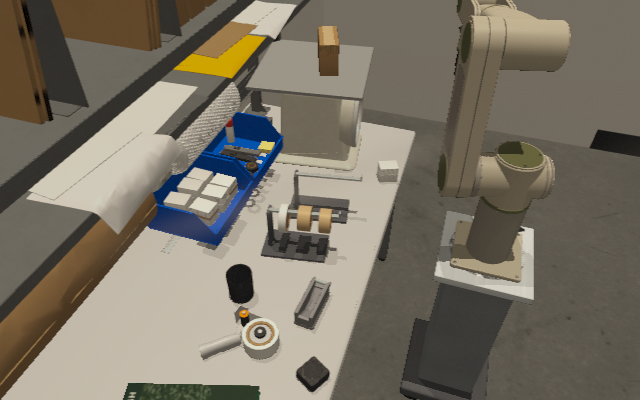

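View pics/wrist0.png

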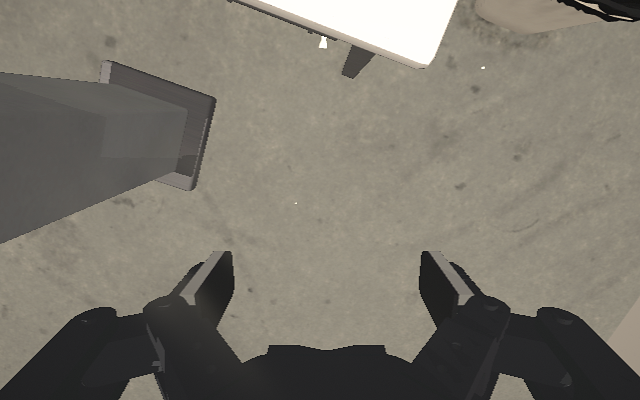

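```bash
cat >> h.py <<'E'
from scipy.spatial.transform import Rotation as Ro
def to(pos,yaw,pitch=0,roll=180):
    s=sense(); R=Ro.from_euler('xyz',s['tcp_rot'],degrees=True); T=Ro.from_euler('xyz',[roll,pitch,yaw],degrees=True)
    d=R.inv().apply(np.array(pos)-s['tool_pos']); w=(R.inv()*T).as_rotvec()
    print('t',s['time'],'pos',np.round(s['tool_pos'],1),'rot',np.round(s['tcp_rot'],2),'gap',round(s['finger_gap'],1),'F',np.round(s['ft_force'],1)); print('d',np.round(d,1),'w',np.round(w,4))
E
python3 - <<'E'
from h import *
s=snap('scene','scene1')
for p in[(375,185),(335,188),(300,180),(262,95),(370,105)]: print(p,np.round(atz(s,p,0)),np.round(atz(s,p,300)))
to([560,60,520],95)
E
```

```text
(375, 185) [ 527. -380.    0.] [326. 183. 300.]
(335, 188) [ 655. -272.    0.] [398. 243. 300.]
(300, 180) [ 813. -262.    0.] [488. 250. 300.]
(262, 95) [ 1810. -1321.     0.] [1054. -352.  300.]
(370, 105) [ 1018. -1497.     0.] [ 604. -451.  300.]
t 1.5 pos [ 198.9 -566.1  404.7] rot [180.     0.    19.35] gap 85.5 F [0.1 0.3 0.6]
d [ 548.2 -471.  -115.3] w [ 0.      0.     -1.3203]
```

>>> arm_command --plan '[{"jaw": 0.35, "dx": 300, "dy": -150, "dz": -115, "wz": -0.6}, {"jaw": 0.35, "dx": 548, "dy": -471, "dz": -115, "wz": -1.32}, {"jaw": 0.35, "dx": 548, "dy": -471, "dz": -115, "wz": -1.32}, {"jaw": 0.35, "dx": 548, "dy": -471, "dz": -115, "wz": -1.32}, {"jaw": 0.35, "dx": 548, "dy": -471, "dz": -115, "wz": -1.32}, {"jaw": 0.35, "dx": 548, "dy": -471, "dz": -115, "wz": -1.32}, {"jaw": 0.35, "dx": 548, "dy": -471, "dz": -115, "wz": -1.32}, {"jaw": 0.35, "dx": 548, "dy": -471, "dz": -115, "wz": -1.32}, {"jaw": 0.35, "dx": 548, "dy": -471, "dz": -115, "wz": -1.32}, {"jaw": 0.35, "dx": 548, "dy": -471, "dz": -115, "wz": -1.32}, {"jaw": 0.35, "dx": 548, "dy": -471, "dz": -115, "wz": -1.32}, {"jaw": 0.35, "dx": 548, "dy": -471, "dz": -115, "wz": -1.32}]'

```text
invalid input
```

```bash
python3 - <<'E'
from h import *
to([560,60,520],95)
E
```

```text
t 1.5 pos [ 198.9 -566.1  404.7] rot [180.     0.    19.35] gap 85.5 F [0.1 0.3 0.6]
d [ 548.2 -471.  -115.3] w [ 0.      0.     -1.3203]
```

>>> arm_command --plan '[{"jaw": 0.35, "dx": 300, "dy": -150, "dz": -115, "wx": 0, "wy": 0, "wz": -0.6}]'

```text
time: 1.6
tool_pos: [229.0, -533.6, 417.9]
tcp_rot: [-179.7, 0.1, 27.7]
ft_force: [2.0, 0.7, -0.6]
finger_gap: 73.1
```

```bash
python3 - <<'E'
from h import *
to([560,60,520],95)
E
```

```text
t 1.6 pos [ 229.  -533.6  417.9] rot [-1.7975e+02  6.0000e-02  2.7700e+01] gap 73.1 F [ 2.   0.7 -0.6]
d [ 568.9 -372.2 -101. ] w [-0.0045 -0.0016 -1.1746]
```

>>> arm_command --plan '[{"jaw": 0.35, "dx": 300, "dy": -120, "dz": -100, "wx": 0, "wy": 0, "wz": -0.8}, {"jaw": 0.35, "dx": 300, "dy": -120, "dz": -100, "wx": 0, "wy": 0, "wz": -0.8}, {"jaw": 0.35, "dx": 300, "dy": -120, "dz": -100, "wx": 0, "wy": 0, "wz": -0.8}, {"jaw": 0.35, "dx": 300, "dy": -120, "dz": -100, "wx": 0, "wy": 0, "wz": -0.8}, {"jaw": 0.35, "dx": 570, "dy": -372, "dz": -100, "wx": 0, "wy": 0, "wz": -1.175}, {"jaw": 0.35, "dx": 570, "dy": -372, "dz": -100, "wx": 0, "wy": 0, "wz": -1.175}, {"jaw": 0.35, "dx": 570, "dy": -372, "dz": -100, "wx": 0, "wy": 0, "wz": -1.175}, {"jaw": 0.35, "dx": 570, "dy": -372, "dz": -100, "wx": 0, "wy": 0, "wz": -1.175}, {"jaw": 0.35, "dx": 570, "dy": -372, "dz": -100, "wx": 0, "wy": 0, "wz": -1.175}, {"jaw": 0.35, "dx": 570, "dy": -372, "dz": -100, "wx": 0, "wy": 0, "wz": -1.175}, {"jaw": 0.35, "dx": 570, "dy": -372, "dz": -100, "wx": 0, "wy": 0, "wz": -1.175}, {"jaw": 0.35, "dx": 570, "dy": -372, "dz": -100, "wx": 0, "wy": 0, "wz": -1.175}]'

```text
time: 2.8
tool_pos: [521.3, -21.6, 513.5]
tcp_rot: [180.0, 0.0, 95.3]
ft_force: [0.2, -0.8, 0.2]
finger_gap: 55.7
```

```bash
python3 - <<'E'
from h import *
to([560,60,520],95)
E
```

```text
t 2.8 pos [521.3 -21.6 513.5] rot [1.7995e+02 2.0000e-02 9.5270e+01] gap 55.7 F [ 0.2 -0.8  0.2]
d [77.7 46.  -6.5] w [0.0008 0.0003 0.0048]
```

>>> arm_command --plan '[{"jaw": 0.35, "dx": 78, "dy": 46, "dz": -6, "wx": 0, "wy": 0, "wz": 0}, {"jaw": 0.35, "dx": 78, "dy": 46, "dz": -6, "wx": 0, "wy": 0, "wz": 0}, {"jaw": 0.35, "dx": 78, "dy": 46, "dz": -6, "wx": 0, "wy": 0, "wz": 0}, {"jaw": 0.35, "dx": 78, "dy": 46, "dz": -6, "wx": 0, "wy": 0, "wz": 0}]'

```text
time: 3.2
tool_pos: [559.8, 59.1, 518.7]
tcp_rot: [-180.0, 0.0, 95.4]
ft_force: [0.2, -0.9, -0.1]
finger_gap: 55.4
```

```bash
cat > look.py <<'E'
from h import *
import sys
def look(f,names,z={}):
    s=snap('wrist',f)
    for t in names:
        r=pinpoint('wrist',t)
        for q in r[:2]: print(t,np.round(q['pixel'],1),round(q['score'],2),{zz:np.round(atz(s,q['pixel'],zz),1).tolist() for zz in z.get(t,[0,160])})
    return s
E
python3 - <<'E'
from look import *
to([560,60,520],95)
Z={'front_roll_centre':[132],'middle_roll_centre':[134],'masking_roll_centre':[126],'full_stand_tip':[160],'spare_stand_tip':[160],'full_stand':[0],'spare_stand':[0]}
s=look('w1',list(Z),Z)
E
```

```text
t 3.2 pos [559.8  59.1 518.7] rot [-1.7996e+02  2.0000e-02  9.5400e+01] gap 55.4 F [ 0.2 -0.9 -0.1]
d [ 0.9  0.3 -1.3] w [-0.0007  0.0003  0.007 ]
front_roll_centre [287.9  66.5] 0.82 {132: [508.6, 165.4, 132.0]}
middle_roll_centre [352.7  59.7] 0.8 {134: [575.2, 178.0, 134.0]}
masking_roll_centre [409.7  57.4] 0.92 {126: [635.5, 187.0, 126.0]}
full_stand_tip [239.  64.] 0.56 {160: [465.0, 160.4, 160.0]}
spare_stand_tip [217.  251.3] 0.63 {160: [443.2, -40.3, 160.0]}
full_stand [419.3  65.9] 0.63 {0: [680.0, 197.3, 0.0]}
spare_stand [388.6 194.3] 0.6 {0: [664.7, 3.6, 0.0]}
```

View pics/w1.png

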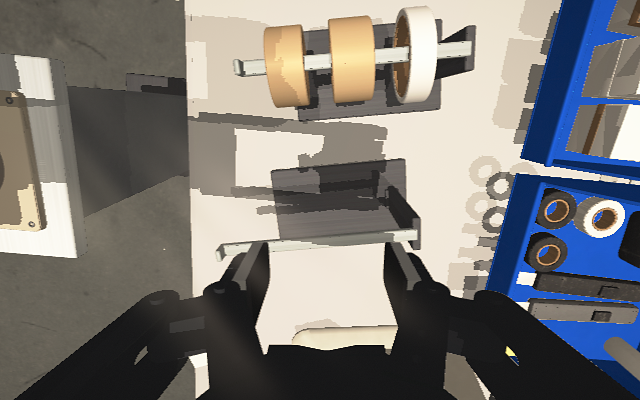

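```bash
python3 - <<'E'
import cv2
a=cv2.imread('pics/w1.png')
c=cv2.resize(a[30:95,220:490],None,fx=2.9,fy=2.9,interpolation=cv2.INTER_NEAREST)
d=cv2.resize(a[220:270,200:470],None,fx=2.9,fy=2.9,interpolation=cv2.INTER_NEAREST)
cv2.imwrite('pics/z1.png',cv2.vconcat([c,d]))
E
```

```text
(no output)
```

View pics/z1.png

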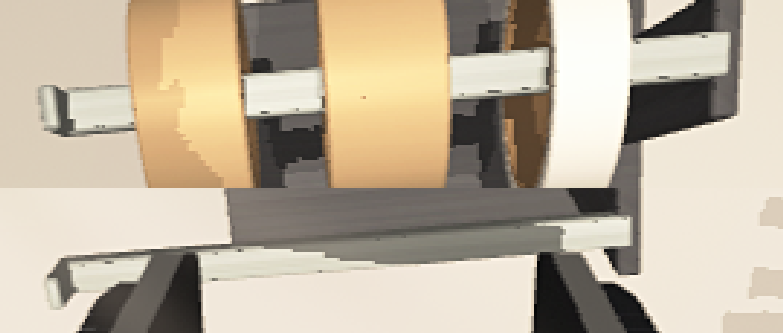

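```bash
cat > geo.py <<'E'
import numpy as np
E
python3 - <<'E'
from h import *
s=snap('wrist','w2')
def f(l,z=160): return np.array([atz(s,p,z) for p in l])
for nm,l in(('full',[(243.4,67.2),(318.3,62.1),(392.4,55.7),(470.7,48)]),('spare',[(224.1,250.3),(279.3,245.9),(417.2,234.5)])):
    w=f(l);k=np.polyfit(w[:,0],w[:,1],1);print(nm,np.round(w,1).tolist(),'len',np.linalg.norm(w[-1]-w[0]),'ang',np.degrees(np.arctan(k[0])),k)
for nm,l,z in(('front',[(264.8,62),(303.8,62)],171),('mid',[(330.3,62),(375.2,58)],174),('mask',[(410.3,54),(437.9,52)],172)):
    print(nm,np.round(f(l,z),1).tolist(),np.round(f(l,z).mean(0),1))
E
```

```text
full [[469.5, 156.6, 160.0], [541.3, 167.7, 160.0], [611.5, 179.7, 160.0], [684.8, 193.1, 160.0]] len 218.3254420464746 ang 9.63270841110562 [ 0.1697246  76.36479301]
spare [[450.8, -39.7, 160.0], [513.2, -28.6, 160.0], [666.8, -0.8, 160.0]] len 219.47263310897847 ang 10.243566976007818 [   0.18071351 -121.27124101]
front [[492.1, 161.9, 171.0], [528.2, 165.2, 171.0]] [510.2 163.6 171. ]
mid [[552.8, 167.0, 174.0], [593.6, 174.1, 174.0]] [573.2 170.6 174. ]
mask [[625.6, 180.7, 172.0], [650.6, 184.7, 172.0]] [638.1 182.7 172. ]
```

```bash
python3 - <<'E'
from h import *
import cv2
s=snap('wrist','w3'); st=sense()
R=Ro.from_euler('xyz',st['tcp_rot'],degrees=True).as_matrix()
print(st['finger_gap'],st['time'])
for g in(85.5,st['finger_gap']):
  for z in(155,160,165,170,175,180):
    print(g,z,[np.round(P(s,st['tool_pos']+R@np.array([x,y*g/2,z])),0).tolist() for x in(11,-11) for y in(-1,1)])
a=cv2.imread('pics/wrist0.png')[220:360,120:520];b=cv2.imread('pics/w3.png')[220:360,120:520]
cv2.imwrite('pics/z2.png',cv2.resize(cv2.vconcat([a,b]),None,fx=2,fy=2,interpolation=cv2.INTER_NEAREST))
E
```

```text
55.381125343844715 3.7
85.5 155 [[228.0, 250.0], [427.0, 250.0], [233.0, 295.0], [423.0, 295.0]]
85.5 160 [[232.0, 246.0], [424.0, 245.0], [236.0, 289.0], [420.0, 289.0]]
85.5 165 [[235.0, 241.0], [420.0, 241.0], [239.0, 283.0], [417.0, 283.0]]
85.5 170 [[238.0, 237.0], [417.0, 236.0], [241.0, 278.0], [414.0, 278.0]]
85.5 175 [[240.0, 233.0], [415.0, 232.0], [244.0, 273.0], [411.0, 272.0]]
85.5 180 [[243.0, 229.0], [412.0, 229.0], [246.0, 268.0], [409.0, 268.0]]
55.381125343844715 155 [[263.0, 250.0], [392.0, 250.0], [266.0, 295.0], [389.0, 295.0]]
55.381125343844715 160 [[265.0, 245.0], [390.0, 245.0], [268.0, 289.0], [387.0, 289.0]]
55.381125343844715 165 [[268.0, 241.0], [388.0, 241.0], [270.0, 283.0], [385.0, 283.0]]
55.381125343844715 170 [[269.0, 237.0], [386.0, 236.0], [272.0, 278.0], [383.0, 278.0]]
55.381125343844715 175 [[271.0, 233.0], [384.0, 232.0], [273.0, 273.0], [382.0, 272.0]]
55.381125343844715 180 [[273.0, 229.0], [382.0, 229.0], [275.0, 268.0], [380.0, 268.0]]
```

View pics/z2.png

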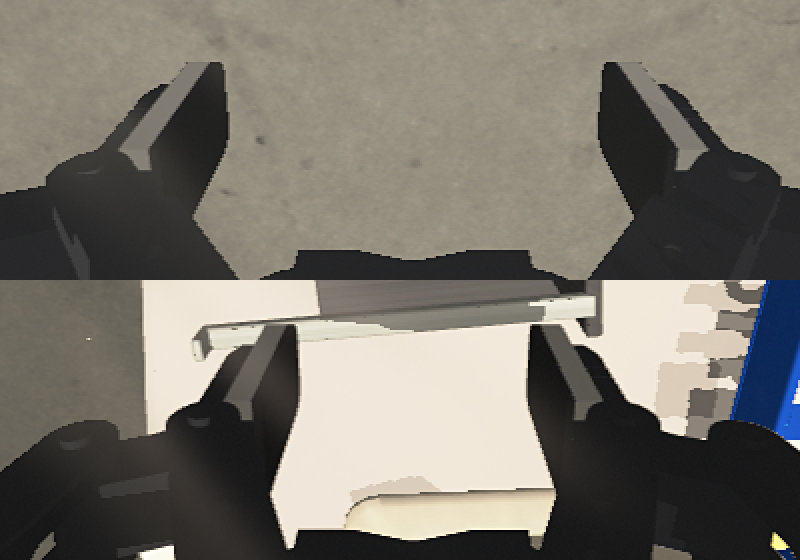

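```bash
python3 - <<'E'
from h import *
to([511,163.3,360],99.8)
E
```

```text
t 3.7 pos [559.5  57.6 519.1] rot [179.99   0.    95.22] gap 55.4 F [-0.5  0.4  0.2]
d [109.6 -38.7 159.1] w [ 0.0002  0.     -0.0799]
```

>>> arm_command --plan '[{"jaw": 0.38, "dx": 110, "dy": -39, "dz": 159, "wx": 0, "wy": 0, "wz": -0.08}, {"jaw": 0.38, "dx": 110, "dy": -39, "dz": 159, "wx": 0, "wy": 0, "wz": -0.08}, {"jaw": 0.38, "dx": 110, "dy": -39, "dz": 159, "wx": 0, "wy": 0, "wz": -0.08}, {"jaw": 0.38, "dx": 110, "dy": -39, "dz": 159, "wx": 0, "wy": 0, "wz": -0.08}, {"jaw": 0.38, "dx": 110, "dy": -39, "dz": 159, "wx": 0, "wy": 0, "wz": -0.08}, {"jaw": 0.38, "dx": 110, "dy": -39, "dz": 159, "wx": 0, "wy": 0, "wz": -0.08}, {"jaw": 0.38, "dx": 110, "dy": -39, "dz": 159, "wx": 0, "wy": 0, "wz": -0.08}, {"jaw": 0.38, "dx": 110, "dy": -39, "dz": 159, "wx": 0, "wy": 0, "wz": -0.08}]'

```text
time: 4.5
tool_pos: [511.8, 163.4, 362.3]
tcp_rot: [179.8, 0.0, 99.8]
ft_force: [0.4, -1.1, -0.4]
finger_gap: 53.0
```

```bash
python3 - <<'E'
from h import *
s=snap('wrist','w4')
to([511,163.3,331],99.8)
E
```

```text
t 4.55 pos [511.7 163.5 362. ] rot [179.81  -0.    99.78] gap 52.9 F [-0.3  0.2 -0.1]
d [-0.  -0.8 31. ] w [ 0.0034 -0.     -0.0003]
```

View pics/w4.png

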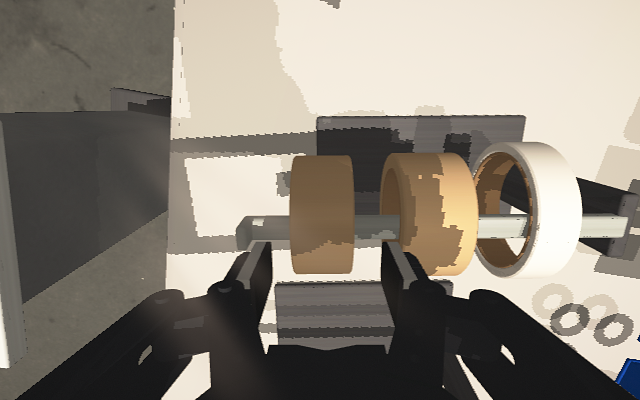

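>>> arm_command --plan '[{"jaw": 0.45, "dx": 0, "dy": -1, "dz": 10, "wx": 0.003, "wy": 0, "wz": 0}, {"jaw": 0.45, "dx": 0, "dy": -1, "dz": 20, "wx": 0.003, "wy": 0, "wz": 0}, {"jaw": 0.45, "dx": 0, "dy": -1, "dz": 26, "wx": 0.003, "wy": 0, "wz": 0}, {"jaw": 0.45, "dx": 0, "dy": -1, "dz": 30, "wx": 0.003, "wy": 0, "wz": 0}, {"jaw": 0.45, "dx": 0, "dy": -1, "dz": 30, "wx": 0.003, "wy": 0, "wz": 0}]' --squeeze 50

```text
time: 5.05
tool_pos: [509.5, 163.8, 330.9]
tcp_rot: [-179.8, 0.0, 99.9]
ft_force: [-7.2, -3.4, 12.7]
finger_gap: 47.0
```

```bash
python3 - <<'E'
from h import *
s=snap('wrist','w5')
to([511,163.3,331],99.8)
E
```

```text
t 5.1 pos [509.5 163.8 330.9] rot [-1.7979e+02  2.0000e-02  9.9860e+01] gap 47.0 F [-7.3 -2.6 12.5]
d [-0.7  1.4 -0.1] w [-0.0036  0.0004  0.001 ]
```

View pics/w5.png

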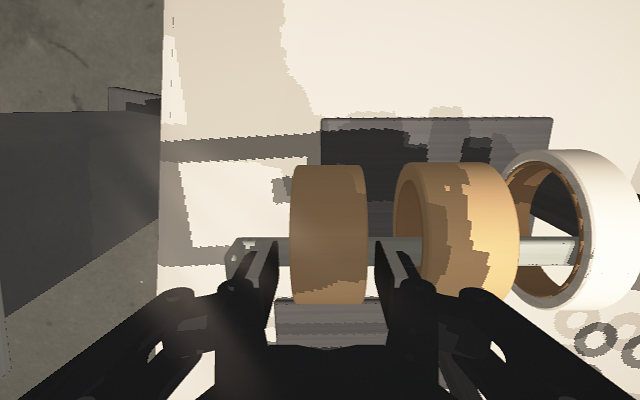

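>>> arm_command --plan '[{"jaw": 0.45, "dx": 0, "dy": 0, "dz": -3, "wx": 0, "wy": 0, "wz": 0}, {"jaw": 0.45, "dx": 0, "dy": 0, "dz": -3, "wx": 0, "wy": 0, "wz": 0}]'

```text
time: 5.3
tool_pos: [509.8, 163.9, 332.9]
tcp_rot: [-179.8, -0.0, 99.9]
ft_force: [0.4, -0.5, 0.6]
finger_gap: 47.1
```

>>> arm_command --plan '[{"jaw": 0.5, "dx": 0, "dy": 0, "dz": -1, "wx": 0, "wy": 0, "wz": 0}, {"jaw": 0.7, "dx": 0, "dy": 0, "dz": -1.5, "wx": 0, "wy": 0, "wz": 0}, {"jaw": 0.8, "dx": 0, "dy": 0, "dz": -1.5, "wx": 0, "wy": 0, "wz": 0}, {"jaw": 0.8, "dx": 0, "dy": 0, "dz": -1.5, "wx": 0, "wy": 0, "wz": 0}, {"jaw": 0.8, "dx": 0, "dy": 0, "dz": -1.5, "wx": 0, "wy": 0, "wz": 0}]' --squeeze 50

```text
time: 5.8
tool_pos: [509.7, 163.9, 334.2]
tcp_rot: [-179.8, -0.0, 99.9]
ft_force: [0.3, 0.0, -0.3]
finger_gap: 34.2
```

```bash
python3 - <<'E'
from h import *
s=snap('wrist','w6')
to([511,163.3,331],99.8)
E
```

```text
t 5.85 pos [509.7 163.9 334.3] rot [-179.81   -0.     99.85] gap 33.8 F [ 0.6  0.4 -0.4]
d [-0.9  1.2  3.2] w [-0.0032 -0.      0.001 ]
```

View pics/w6.png

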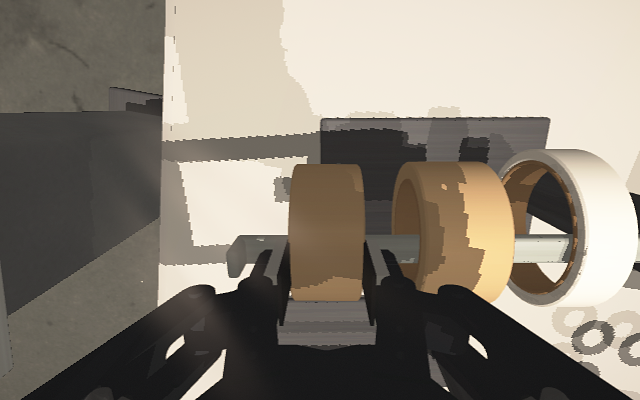

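>>> arm_command --plan '[{"jaw": 0.8, "dx": 0, "dy": 0, "dz": -5, "wx": 0, "wy": 0, "wz": 0}, {"jaw": 0.8, "dx": 0, "dy": 0, "dz": -14, "wx": 0, "wy": 0, "wz": 0}, {"jaw": 0.8, "dx": 0, "dy": 0, "dz": -24, "wx": 0, "wy": 0, "wz": 0}, {"jaw": 0.8, "dx": 0, "dy": 0, "dz": -24, "wx": 0, "wy": 0, "wz": 0}, {"jaw": 0.8, "dx": 0, "dy": 0, "dz": -24, "wx": 0, "wy": 0, "wz": 0}]'

```text
time: 6.35
tool_pos: [510.0, 164.0, 359.3]
tcp_rot: [-179.9, -0.0, 99.9]
ft_force: [-0.3, 0.3, -2.1]
finger_gap: 33.8
```

```bash
python3 - <<'E'
from h import *
s=snap('wrist','w7');snap('scene','s7')
to([511,163.3,331],99.8)
import cv2
a=cv2.imread('pics/s7.png')[170:280,220:370]
cv2.imwrite('pics/s7z.png',cv2.resize(a,None,fx=5,fy=5))
E
```

```text
t 6.45 pos [509.7 163.9 358.3] rot [-179.81   -0.     99.85] gap 34.1 F [ 0.5  0.1 -1.6]
d [-0.8  1.3 27.3] w [-0.0033 -0.      0.001 ]
```

View pics/w7.png

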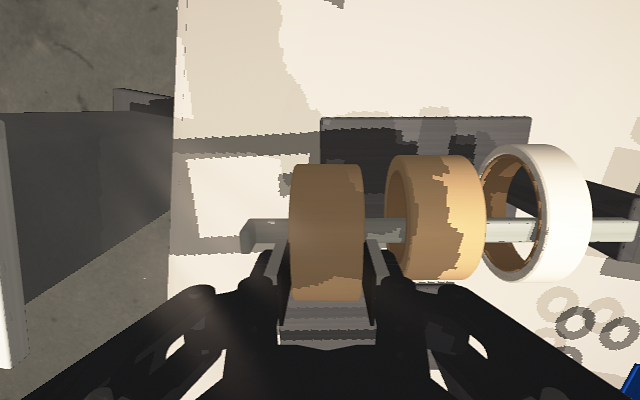

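View pics/s7z.png

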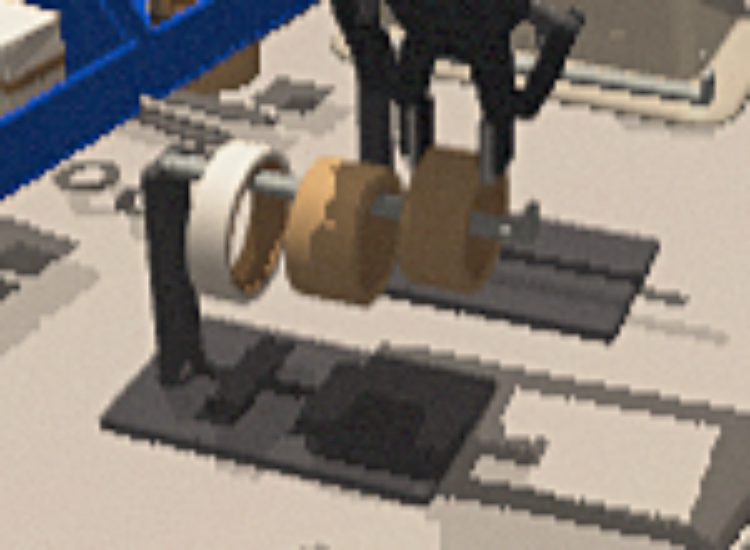

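>>> arm_command --plan '[{"jaw": 0.8, "dx": 0, "dy": -15, "dz": 0, "wx": 0, "wy": 0, "wz": 0}, {"jaw": 0.8, "dx": 0, "dy": -40, "dz": 0, "wx": 0, "wy": 0, "wz": 0}, {"jaw": 0.8, "dx": 0, "dy": -70, "dz": 0, "wx": 0, "wy": 0, "wz": 0}, {"jaw": 0.8, "dx": 0, "dy": -100, "dz": 0, "wx": 0, "wy": 0, "wz": 0}, {"jaw": 0.8, "dx": -15, "dy": -120, "dz": 0, "wx": 0, "wy": 0, "wz": 0}, {"jaw": 0.8, "dx": -45, "dy": -139, "dz": 0, "wx": 0, "wy": 0, "wz": 0}, {"jaw": 0.8, "dx": -80, "dy": -139, "dz": 0, "wx": 0, "wy": 0, "wz": 0}, {"jaw": 0.8, "dx": -120, "dy": -139, "dz": 0, "wx": 0, "wy": 0, "wz": 0}, {"jaw": 0.8, "dx": -160, "dy": -139, "dz": 0, "wx": 0, "wy": 0, "wz": 0}, {"jaw": 0.8, "dx": -180, "dy": -139, "dz": 0, "wx": 0, "wy": 0, "wz": 0}, {"jaw": 0.8, "dx": -191, "dy": -139, "dz": 0, "wx": 0, "wy": 0, "wz": 0.005}, {"jaw": 0.8, "dx": -191, "dy": -139, "dz": 0, "wx": 0, "wy": 0, "wz": 0.005}]'

```text
time: 7.65
tool_pos: [405.5, -48.8, 358.6]
tcp_rot: [-179.8, -0.0, 99.4]
ft_force: [-0.3, -0.3, -1.7]
finger_gap: 33.9
```

```bash
python3 - <<'E'
from h import *
s=snap('wrist','w8');snap('scene','s8')
to([618,-9.3,358],100.2)
import cv2
a=cv2.imread('pics/s8.png')[160:260,270:420]
cv2.imwrite('pics/s8z.png',cv2.resize(a,None,fx=5,fy=5))
E
```

```text
t 7.75 pos [405.4 -47.4 358.6] rot [-1.798e+02 -4.000e-02  9.956e+01] gap 34.2 F [-0.5 -0.7 -1.1]
d [ 2.30e+00  2.16e+02 -2.00e-01] w [-0.0035 -0.0008 -0.0111]
```

View pics/w8.png

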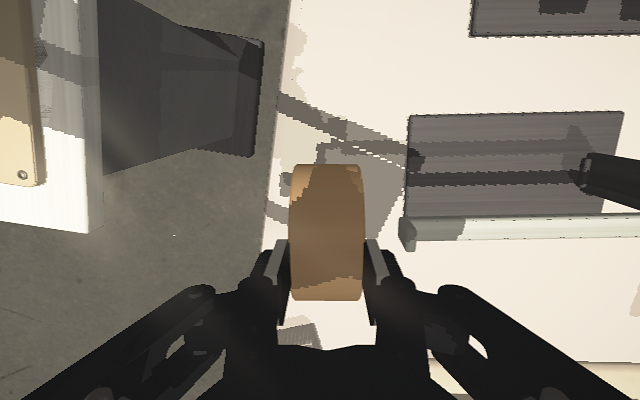

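View pics/s8z.png

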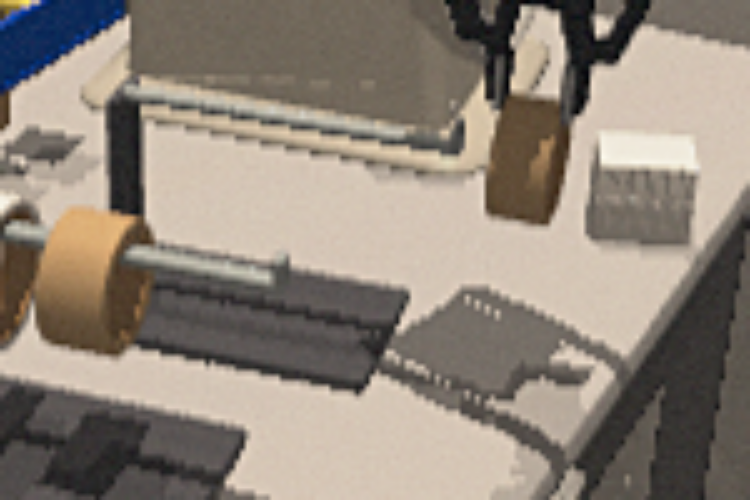

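>>> arm_command --plan '[{"jaw": 0.8, "dx": 0, "dy": 12, "dz": 0, "wx": -0.003, "wy": 0, "wz": -0.011}, {"jaw": 0.8, "dx": 0, "dy": 35, "dz": 0, "wx": -0.003, "wy": 0, "wz": -0.011}, {"jaw": 0.8, "dx": 0.5, "dy": 65, "dz": 0, "wx": -0.003, "wy": 0, "wz": -0.011}, {"jaw": 0.8, "dx": 1, "dy": 95, "dz": 0, "wx": -0.003, "wy": 0, "wz": -0.011}, {"jaw": 0.8, "dx": 1.5, "dy": 130, "dz": 0, "wx": -0.003, "wy": 0, "wz": -0.011}, {"jaw": 0.8, "dx": 2, "dy": 165, "dz": 0, "wx": -0.003, "wy": 0, "wz": -0.011}, {"jaw": 0.8, "dx": 2, "dy": 195, "dz": 0, "wx": -0.003, "wy": 0, "wz": -0.011}, {"jaw": 0.8, "dx": 2, "dy": 211, "dz": 0, "wx": -0.003, "wy": 0, "wz": -0.011}, {"jaw": 0.8, "dx": 2, "dy": 216, "dz": 0, "wx": -0.003, "wy": 0, "wz": -0.011}, {"jaw": 0.8, "dx": 2, "dy": 216, "dz": 0, "wx": -0.003, "wy": 0, "wz": -0.011}]'

```text
time: 8.75
tool_pos: [618.2, -8.7, 357.7]
tcp_rot: [-179.9, -0.0, 100.3]
ft_force: [-0.6, 0.7, -1.8]
finger_gap: 33.9
```

```bash
python3 - <<'E'
from h import *
s=snap('wrist','w9')
to([618,-9.3,335],100.2)
E
```

```text
t 8.8 pos [617.7  -9.1 357.9] rot [-1.7994e+02 -2.0000e-02  1.0028e+02] gap 34.0 F [ 0.5  0.3 -2.2]
d [-0.3  0.2 22.9] w [-0.0011 -0.0004  0.0013]
```

View pics/w9.png

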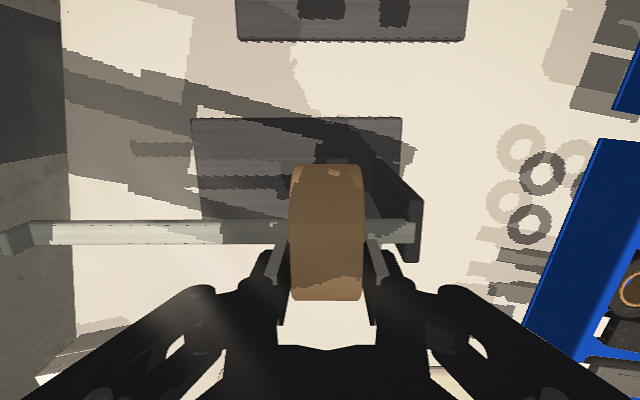

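>>> arm_command --plan '[{"jaw": 0.8, "dx": 0, "dy": 0, "dz": 10, "wx": 0, "wy": 0, "wz": 0}, {"jaw": 0.8, "dx": 0, "dy": 0, "dz": 18, "wx": 0, "wy": 0, "wz": 0}, {"jaw": 0.8, "dx": 0, "dy": 0, "dz": 22.5, "wx": 0, "wy": 0, "wz": 0}, {"jaw": 0.8, "dx": 0, "dy": 0, "dz": 22.5, "wx": 0, "wy": 0, "wz": 0}, {"jaw": 0.5, "dx": 0, "dy": 0, "dz": 22.5, "wx": 0, "wy": 0, "wz": 0}, {"jaw": 0.45, "dx": 0, "dy": 0, "dz": 22, "wx": 0, "wy": 0, "wz": 0}, {"jaw": 0.45, "dx": 0, "dy": 0, "dz": 22, "wx": 0, "wy": 0, "wz": 0}, {"jaw": 0.42, "dx": 0, "dy": 0, "dz": 8, "wx": 0, "wy": 0, "wz": 0}, {"jaw": 0.42, "dx": 0, "dy": 0, "dz": -20, "wx": 0, "wy": 0, "wz": 0}, {"jaw": 0.42, "dx": 0, "dy": 0, "dz": -40, "wx": 0, "wy": 0, "wz": 0}, {"jaw": 0.42, "dx": 0, "dy": 0, "dz": -40, "wx": 0, "wy": 0, "wz": 0}]'

```text
time: 9.9
tool_pos: [619.2, -10.2, 403.9]
tcp_rot: [179.6, 0.1, 100.2]
ft_force: [0.6, -1.0, 0.6]
finger_gap: 49.8
```

```bash
python3 - <<'E'
from look import *
Z={'front_roll_centre':[132],'middle_roll_centre':[134],'masking_roll_centre':[126]}
s=look('w10',list(Z),Z)
to([573,171.5,400],99.7)
E
```

```text
t 10.1 pos [617.9 -10.1 397.3] rot [-1.7992e+02 -2.0000e-02  1.0020e+02] gap 49.5 F [ 0.4  0.3 -0.1]
d [186.7 -12.   -2.6] w [-0.0014 -0.0004  0.0087]
```

View pics/w10.png

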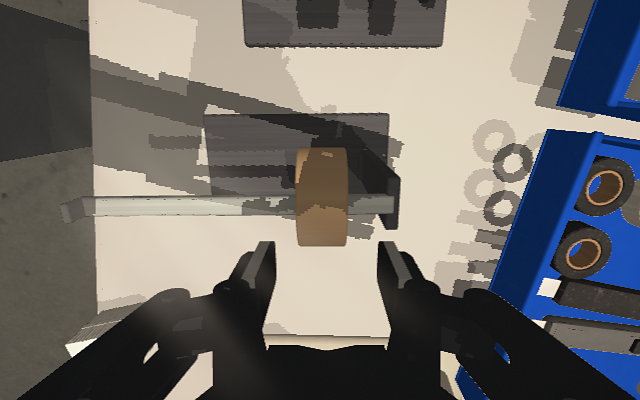

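>>> arm_command --plan '[{"jaw": 0.4, "dx": 40, "dy": 0, "dz": 0, "wx": 0, "wy": 0, "wz": 0.009}, {"jaw": 0.4, "dx": 90, "dy": -6, "dz": 0, "wx": 0, "wy": 0, "wz": 0.009}, {"jaw": 0.4, "dx": 140, "dy": -12, "dz": 0, "wx": 0, "wy": 0, "wz": 0.009}, {"jaw": 0.4, "dx": 187, "dy": -12, "dz": 5, "wx": 0, "wy": 0, "wz": 0.009}, {"jaw": 0.4, "dx": 187, "dy": -12, "dz": 30, "wx": 0, "wy": 0, "wz": 0.009}, {"jaw": 0.4, "dx": 187, "dy": -12, "dz": 30, "wx": 0, "wy": 0, "wz": 0.009}, {"jaw": 0.4, "dx": 187, "dy": -12, "dz": 30, "wx": 0, "wy": 0, "wz": 0.009}]'

```text
time: 10.8
tool_pos: [572.8, 171.4, 366.8]
tcp_rot: [-179.8, 0.0, 99.7]
ft_force: [0.3, 0.1, 0.1]
finger_gap: 51.6
```

```bash
python3 - <<'E'
from look import *
s=snap('wrist','w11')
to([573,171.5,335],99.7)
E
```

```text
t 10.85 pos [573.4 171.  368. ] rot [-1.7993e+02  2.0000e-02  9.9630e+01] gap 51.2 F [ 0.3 -0.1  0.7]
d [ 0.6 -0.2 33. ] w [-0.0013  0.0004 -0.0012]
```

View pics/w11.png

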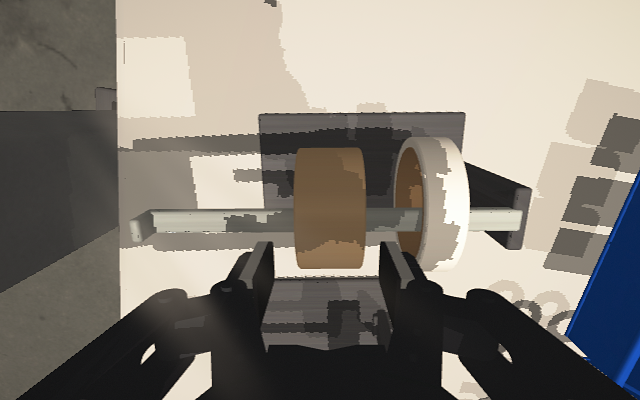

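>>> arm_command --plan '[{"jaw": 0.4, "dx": 0.5, "dy": 1.5, "dz": 12, "wx": 0, "wy": 0, "wz": 0}, {"jaw": 0.4, "dx": 0.5, "dy": 1.5, "dz": 24, "wx": 0, "wy": 0, "wz": 0}, {"jaw": 0.4, "dx": 0.5, "dy": 1.5, "dz": 32.5, "wx": 0, "wy": 0, "wz": 0}, {"jaw": 0.4, "dx": 0.5, "dy": 1.5, "dz": 32.5, "wx": 0, "wy": 0, "wz": 0}, {"jaw": 0.6, "dx": 0.5, "dy": 1.5, "dz": 32.5, "wx": 0, "wy": 0, "wz": 0}, {"jaw": 0.8, "dx": 0.5, "dy": 1.5, "dz": 32.5, "wx": 0, "wy": 0, "wz": 0}, {"jaw": 0.8, "dx": 0.5, "dy": 1.5, "dz": 32.5, "wx": 0, "wy": 0, "wz": 0}, {"jaw": 0.8, "dx": 0.5, "dy": 1.5, "dz": 32.5, "wx": 0, "wy": 0, "wz": 0}]' --squeeze 50

```text
time: 11.65
tool_pos: [574.7, 172.6, 336.0]
tcp_rot: [180.0, -0.0, 99.7]
ft_force: [-0.7, -0.6, -1.5]
finger_gap: 38.2
```

Now lift.

>>> arm_command --plan '[{"jaw": 0.8, "dx": 0, "dy": 0, "dz": -5, "wx": 0, "wy": 0, "wz": 0}, {"jaw": 0.8, "dx": 0, "dy": 0, "dz": -14, "wx": 0, "wy": 0, "wz": 0}, {"jaw": 0.8, "dx": 0, "dy": 0, "dz": -23, "wx": 0, "wy": 0, "wz": 0}, {"jaw": 0.8, "dx": 0, "dy": 0, "dz": -23, "wx": 0, "wy": 0, "wz": 0}, {"jaw": 0.8, "dx": 0, "dy": 0, "dz": -23, "wx": 0, "wy": 0, "wz": 0}]'

```text
time: 12.15
tool_pos: [574.9, 172.6, 359.6]
tcp_rot: [179.9, -0.0, 99.7]
ft_force: [-0.6, -0.3, -2.0]
finger_gap: 37.7
```

```bash
python3 - <<'E'
from look import *
s=snap('wrist','w12')
to([405,-48,358],99.7)
E
```

```text
t 12.2 pos [574.7 172.5 358.9] rot [179.98   0.    99.68] gap 37.9 F [-0.4 -0.1 -1.6]
d [-188.8 -204.3    0.9] w [ 0.0004  0.     -0.0003]
```

View pics/w12.png

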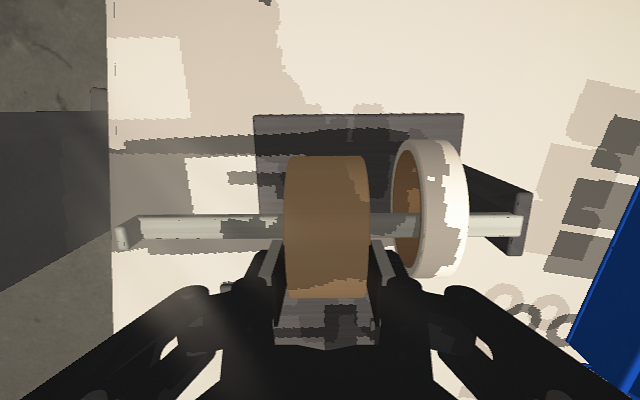

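>>> arm_command --plan '[{"jaw": 0.8, "dx": 0, "dy": -15, "dz": 0, "wx": 0, "wy": 0, "wz": 0}, {"jaw": 0.8, "dx": 0, "dy": -40, "dz": 0, "wx": 0, "wy": 0, "wz": 0}, {"jaw": 0.8, "dx": 0, "dy": -70, "dz": 0, "wx": 0, "wy": 0, "wz": 0}, {"jaw": 0.8, "dx": 0, "dy": -105, "dz": 0, "wx": 0, "wy": 0, "wz": 0}, {"jaw": 0.8, "dx": 0, "dy": -140, "dz": 0, "wx": 0, "wy": 0, "wz": 0}, {"jaw": 0.8, "dx": 0, "dy": -170, "dz": 0, "wx": 0, "wy": 0, "wz": 0}, {"jaw": 0.8, "dx": -20, "dy": -195, "dz": 0, "wx": 0, "wy": 0, "wz": 0}, {"jaw": 0.8, "dx": -55, "dy": -204, "dz": 0, "wx": 0, "wy": 0, "wz": 0}, {"jaw": 0.8, "dx": -95, "dy": -204, "dz": 0, "wx": 0, "wy": 0, "wz": 0}, {"jaw": 0.8, "dx": -135, "dy": -204, "dz": 0, "wx": 0, "wy": 0, "wz": 0}, {"jaw": 0.8, "dx": -170, "dy": -204, "dz": 0, "wx": 0, "wy": 0, "wz": 0}, {"jaw": 0.8, "dx": -189, "dy": -204, "dz": 0, "wx": 0, "wy": 0, "wz": -0.008}]'

```text
time: 13.4
tool_pos: [405.2, -50.4, 358.6]
tcp_rot: [-180.0, 0.0, 100.0]
ft_force: [0.2, 0.0, -1.4]
finger_gap: 38.1
```

>>> arm_command --plan '[{"jaw": 0.8, "dx": 0, "dy": 0, "dz": 0, "wx": 0, "wy": 0, "wz": 0}, {"jaw": 0.8, "dx": 0, "dy": 0, "dz": 0, "wx": 0, "wy": 0, "wz": 0}]'

```text
time: 13.6
tool_pos: [405.2, -48.1, 358.4]
tcp_rot: [-180.0, -0.0, 100.1]
ft_force: [0.6, -0.6, -1.9]
finger_gap: 38.1
```

```bash
python3 - <<'E'
from look import *
s=snap('wrist','w13')
to([553,-21,358],100.2)
E
```

```text
t 13.65 pos [405.2 -47.6 358.4] rot [-1.7997e+02 -4.0000e-02  1.0012e+02] gap 37.8 F [-0.4 -0.1 -1.5]
d [  0.3 150.2   0.3] w [-0.0005 -0.0008 -0.0014]
```

View pics/w13.png

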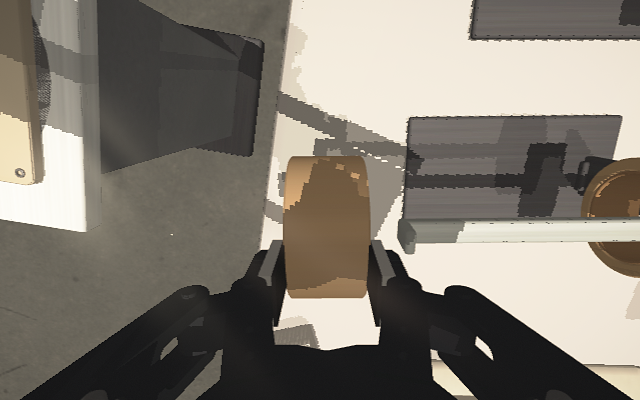

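>>> arm_command --plan '[{"jaw": 0.8, "dx": 0, "dy": 12, "dz": 0, "wx": 0, "wy": 0, "wz": 0}, {"jaw": 0.8, "dx": 0, "dy": 35, "dz": 0, "wx": 0, "wy": 0, "wz": 0}, {"jaw": 0.8, "dx": 0, "dy": 65, "dz": 0, "wx": 0, "wy": 0, "wz": 0}, {"jaw": 0.8, "dx": 0, "dy": 95, "dz": 0, "wx": 0, "wy": 0, "wz": 0}, {"jaw": 0.8, "dx": 0, "dy": 125, "dz": 0, "wx": 0, "wy": 0, "wz": 0}, {"jaw": 0.8, "dx": 0, "dy": 142, "dz": 0, "wx": 0, "wy": 0, "wz": 0}, {"jaw": 0.8, "dx": 0, "dy": 145, "dz": 0, "wx": 0, "wy": 0, "wz": 0}, {"jaw": 0.8, "dx": 0, "dy": 145, "dz": 0, "wx": 0, "wy": 0, "wz": 0}, {"jaw": 0.8, "dx": 0, "dy": 145, "dz": 10, "wx": 0, "wy": 0, "wz": 0}, {"jaw": 0.8, "dx": 0, "dy": 145, "dz": 18, "wx": 0, "wy": 0, "wz": 0}, {"jaw": 0.8, "dx": 0, "dy": 145, "dz": 22, "wx": 0, "wy": 0, "wz": 0}, {"jaw": 0.8, "dx": 0, "dy": 145, "dz": 22, "wx": 0, "wy": 0, "wz": 0}]'

```text
time: 14.85
tool_pos: [547.4, -22.7, 336.0]
tcp_rot: [-179.9, -0.0, 100.1]
ft_force: [0.1, 0.3, -1.5]
finger_gap: 38.1
```

```bash
python3 - <<'E'
from look import *
s=snap('wrist','w14')
to([553,-21,358],100.2)
E
```

```text
t 14.9 pos [547.6 -22.7 336.3] rot [-1.7997e+02 -1.0000e-02  1.0012e+02] gap 37.9 F [ 0.7 -0.5 -1.4]
d [  0.7   5.6 -21.7] w [-0.0006 -0.0002 -0.0014]
```

View pics/w14.png

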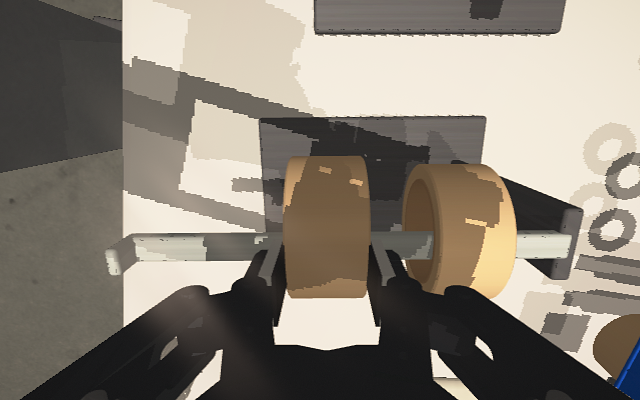

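>>> arm_command --plan '[{"jaw": 0.8, "dx": 0, "dy": 0, "dz": 0.8, "wx": 0, "wy": 0, "wz": 0}, {"jaw": 0.5, "dx": 0, "dy": 0, "dz": 0.8, "wx": 0, "wy": 0, "wz": 0}, {"jaw": 0.42, "dx": 0, "dy": 0, "dz": 0.5, "wx": 0, "wy": 0, "wz": 0}, {"jaw": 0.42, "dx": 0, "dy": 0, "dz": 0, "wx": 0, "wy": 0, "wz": 0}, {"jaw": 0.42, "dx": 0, "dy": 0, "dz": -15, "wx": 0, "wy": 0, "wz": 0}, {"jaw": 0.42, "dx": 0, "dy": 0, "dz": -40, "wx": 0, "wy": 0, "wz": 0}, {"jaw": 0.42, "dx": 0, "dy": 0, "dz": -64, "wx": 0, "wy": 0, "wz": 0}, {"jaw": 0.42, "dx": 0, "dy": 0, "dz": -64, "wx": 0, "wy": 0, "wz": 0}, {"jaw": 0.42, "dx": 0, "dy": 0, "dz": -64, "wx": 0, "wy": 0, "wz": 0}]'

```text
time: 15.8
tool_pos: [548.4, -22.6, 402.5]
tcp_rot: [179.8, 0.1, 100.1]
ft_force: [-0.7, -0.1, -0.3]
finger_gap: 49.4
```

```bash
python3 - <<'E'
from look import *
s=snap('wrist','w15')
to([638.5,182.7,366],99.7)
E
```

```text
t 15.85 pos [548.1 -22.6 401.2] rot [1.7996e+02 1.0000e-02 1.0014e+02] gap 49.5 F [-0.4  0.1 -0.3]
d [186.1 125.1  35.3] w [0.0006 0.0002 0.0077]
```

View pics/w15.png

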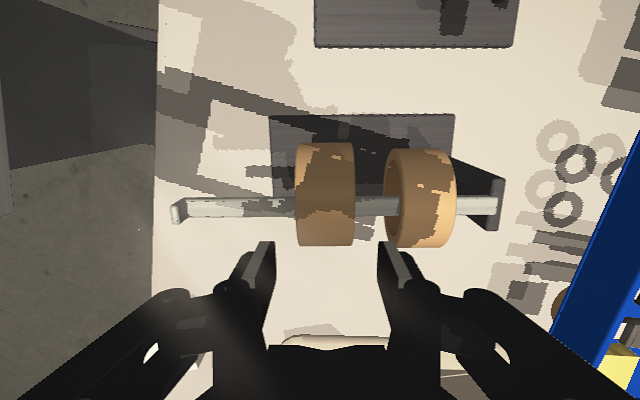

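```bash
python3 - <<'E'
from look import *
to([470,350,440],99.7)
E
```

```text
t 15.85 pos [548.1 -22.6 401.2] rot [1.7996e+02 1.0000e-02 1.0014e+02] gap 49.5 F [-0.4  0.1 -0.3]
d [380.5 -11.2 -38.9] w [0.0006 0.0002 0.0077]
```

>>> arm_command --plan '[{"jaw": 0.5, "dx": 40, "dy": -2, "dz": -20, "wx": 0, "wy": 0, "wz": 0.008}, {"jaw": 0.5, "dx": 90, "dy": -4, "dz": -39, "wx": 0, "wy": 0, "wz": 0.008}, {"jaw": 0.5, "dx": 140, "dy": -6, "dz": -39, "wx": 0, "wy": 0, "wz": 0.008}, {"jaw": 0.5, "dx": 190, "dy": -8, "dz": -39, "wx": 0, "wy": 0, "wz": 0.008}, {"jaw": 0.5, "dx": 240, "dy": -10, "dz": -39, "wx": 0, "wy": 0, "wz": 0.008}, {"jaw": 0.5, "dx": 290, "dy": -11, "dz": -39, "wx": 0, "wy": 0, "wz": 0.008}, {"jaw": 0.5, "dx": 340, "dy": -11, "dz": -39, "wx": 0, "wy": 0, "wz": 0.008}, {"jaw": 0.5, "dx": 380, "dy": -11, "dz": -39, "wx": 0, "wy": 0, "wz": 0.008}, {"jaw": 0.5, "dx": 380, "dy": -11, "dz": -39, "wx": 0, "wy": 0, "wz": 0.008}, {"jaw": 0.5, "dx": 380, "dy": -11, "dz": -39, "wx": 0, "wy": 0, "wz": 0.008}, {"jaw": 0.5, "dx": 380, "dy": -11, "dz": -39, "wx": 0, "wy": 0, "wz": 0.008}]'

```text
time: 16.95
tool_pos: [470.5, 348.8, 438.9]
tcp_rot: [-179.9, 0.1, 99.7]
ft_force: [-0.2, -0.2, -0.3]
finger_gap: 43.0
```

```bash
python3 - <<'E'
from look import *
s=look('w16',['cradle','pen_cup'],{'cradle':[0,60],'pen_cup':[0]})
to([470,350,440],99.7)
import pickle;pickle.dump({k:s[k] for k in s if k!='pixels'},open('s16.pkl','wb'))
E
```

```text
cradle [332.4 121.8] 0.81 {0: [468.3, 400.7, 0.0], 60: [466.8, 403.3, 60.0]}
pen_cup [508.4 139. ] 0.71 {0: [693.6, 417.3, 0.0]}
t 17.1 pos [470.9 348.3 439.7] rot [-1.7999e+02  1.0000e-02  9.9570e+01] gap 42.2 F [ 0.4 -0.4 -1. ]
d [ 1.8 -0.6 -0.3] w [-0.0002  0.0002 -0.0022]
```

View pics/w16.png

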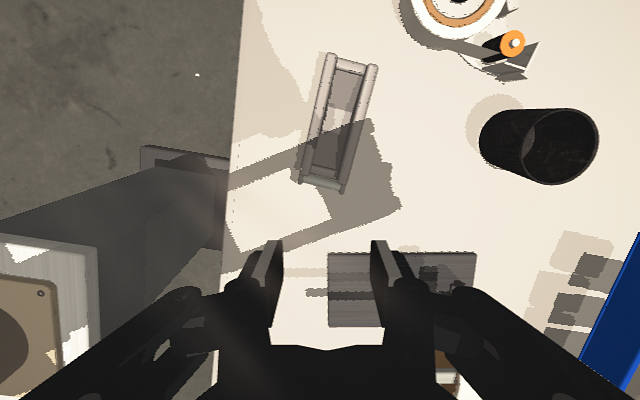

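```bash
python3 - <<'E'
import cv2
a=cv2.imread('pics/w16.png')
cv2.imwrite('pics/z16.png',cv2.resize(a[45:200,285:390],None,fx=3.8,fy=3.8,interpolation=cv2.INTER_NEAREST))
E
```

```text
(no output)
```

View pics/z16.png

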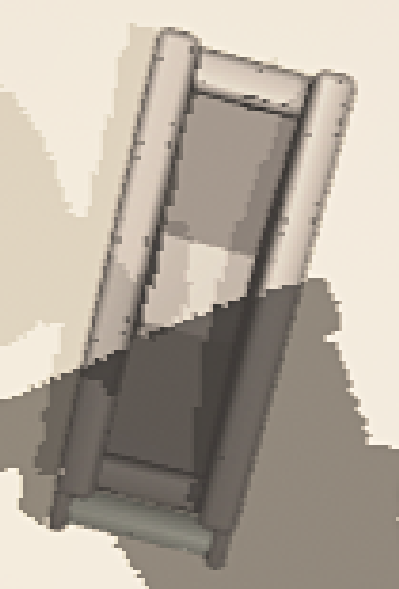

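```bash
python3 - <<'E'
from h import *
import pickle
s=pickle.load(open('s16.pkl','rb'))
g=lambda p:atz(s,(285+p[0]/3.8,45+p[1]/3.8),60)[:2]
A,B,C,D=map(g,[(176,34),(83,497),(336,76),(222,527)])
print(A,B,C,D,'len',np.linalg.norm(A-B),np.linalg.norm(C-D),'sp',np.linalg.norm(A-C),np.linalg.norm(B-D),'c',(A+B+C+D)/4,'mid top',(A+C)/2)
for v in(A-B,C-D,A-C,B-D): print(np.degrees(np.arctan2(v[1],v[0])))
E
```

```text
[454.11959081 469.05521752] [448.5767504  340.21655941] [498.37406395 466.01621638] [490.88549905 338.12782318] len 128.9578338188451 128.10745379500477 sp 44.35869611436022 42.360276571559304 c [472.98897605 403.35395412] mid top [476.24682738 467.53571695]
87.53656510088436
86.64884532088841
176.07160596677465
177.17366530604352
```

```bash
python3 - <<'E'
from look import *
to([638.5,183.5,366],99.7)
E
```

```text
t 17.1 pos [470.9 348.3 439.7] rot [-1.7999e+02  1.0000e-02  9.9570e+01] gap 42.2 F [ 0.4 -0.4 -1. ]
d [-190.4  137.9   73.7] w [-0.0002  0.0002 -0.0022]
```

>>> arm_command --plan '[{"jaw": 0.52, "dx": -35, "dy": 25, "dz": 0, "wx": 0, "wy": 0, "wz": -0.002}, {"jaw": 0.52, "dx": -70, "dy": 55, "dz": 10, "wx": 0, "wy": 0, "wz": -0.002}, {"jaw": 0.52, "dx": -110, "dy": 85, "dz": 20, "wx": 0, "wy": 0, "wz": -0.002}, {"jaw": 0.52, "dx": -150, "dy": 115, "dz": 30, "wx": 0, "wy": 0, "wz": -0.002}, {"jaw": 0.52, "dx": -190, "dy": 138, "dz": 40, "wx": 0, "wy": 0, "wz": -0.002}, {"jaw": 0.52, "dx": -190, "dy": 138, "dz": 72, "wx": 0, "wy": 0, "wz": -0.002}, {"jaw": 0.52, "dx": -190, "dy": 138, "dz": 74, "wx": 0, "wy": 0, "wz": -0.002}, {"jaw": 0.52, "dx": -190, "dy": 138, "dz": 74, "wx": 0, "wy": 0, "wz": -0.002}, {"jaw": 0.52, "dx": -190, "dy": 138, "dz": 74, "wx": 0, "wy": 0, "wz": -0.002}]'

```text
time: 18.0
tool_pos: [638.2, 186.1, 367.6]
tcp_rot: [179.9, -0.0, 99.8]
ft_force: [0.2, 0.3, 0.1]
finger_gap: 40.8
```

```bash
python3 - <<'E'
from look import *
s=snap('wrist','w17')
to([638.5,183.5,334.5],99.7)
E
```

```text
t 18.05 pos [638.3 186.3 368.1] rot [ 1.7984e+02 -1.0000e-02  9.9860e+01] gap 40.9 F [-0.   0.3  0.3]
d [-2.8 -0.4 33.6] w [ 0.0029 -0.0002  0.0028]
```

View pics/w17.png

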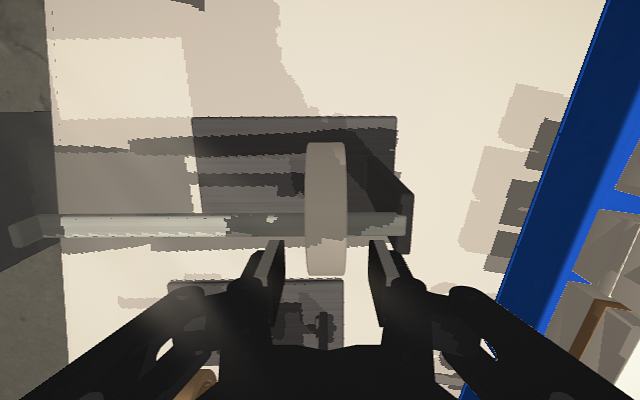

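>>> arm_command --plan '[{"jaw": 0.52, "dx": -1.5, "dy": 0, "dz": 12, "wx": 0.003, "wy": 0, "wz": 0}, {"jaw": 0.52, "dx": -1.5, "dy": 0, "dz": 24, "wx": 0.003, "wy": 0, "wz": 0}, {"jaw": 0.52, "dx": -1.5, "dy": 0, "dz": 32.5, "wx": 0.003, "wy": 0, "wz": 0}, {"jaw": 0.52, "dx": -1.5, "dy": 0, "dz": 33, "wx": 0.003, "wy": 0, "wz": 0}, {"jaw": 0.7, "dx": -1.5, "dy": 0, "dz": 33, "wx": 0.003, "wy": 0, "wz": 0}, {"jaw": 0.9, "dx": -1.5, "dy": 0, "dz": 33, "wx": 0.003, "wy": 0, "wz": 0}, {"jaw": 0.9, "dx": -1.5, "dy": 0, "dz": 33, "wx": 0.003, "wy": 0, "wz": 0}, {"jaw": 0.9, "dx": -1.5, "dy": 0, "dz": 33, "wx": 0.003, "wy": 0, "wz": 0}, {"jaw": 0.9, "dx": -1.5, "dy": 0, "dz": 33, "wx": 0.003, "wy": 0, "wz": 0}]' --squeeze 45

```text
time: 18.95
tool_pos: [639.1, 184.3, 333.6]
tcp_rot: [-180.0, -0.0, 99.8]
ft_force: [1.7, -0.6, 6.3]
finger_gap: 22.5
```

>>> arm_command --plan '[{"jaw": 0.9, "dx": 0, "dy": 0, "dz": -5, "wx": 0, "wy": 0, "wz": 0}, {"jaw": 0.9, "dx": 0, "dy": 0, "dz": -14, "wx": 0, "wy": 0, "wz": 0}, {"jaw": 0.9, "dx": 0, "dy": 0, "dz": -24, "wx": 0, "wy": 0, "wz": 0}, {"jaw": 0.9, "dx": 0, "dy": 0, "dz": -24, "wx": 0, "wy": 0, "wz": 0}, {"jaw": 0.9, "dx": 0, "dy": 0, "dz": -24, "wx": 0, "wy": 0, "wz": 0}]'

```text
time: 19.45
tool_pos: [638.8, 184.0, 357.3]
tcp_rot: [-179.9, -0.0, 99.8]
ft_force: [0.3, 0.0, -1.0]
finger_gap: 22.8
```

```bash
python3 - <<'E'
from look import *
s=snap('wrist','w18')
to([473,403,300],86.9)
E
```

```text
t 19.5 pos [638.7 184.  356.7] rot [-179.83   -0.     99.8 ] gap 22.6 F [ 0.1  0.5 -0.7]
d [ 244.  -125.8   57.1] w [-0.0029  0.0003  0.2251]
```

View pics/w18.png

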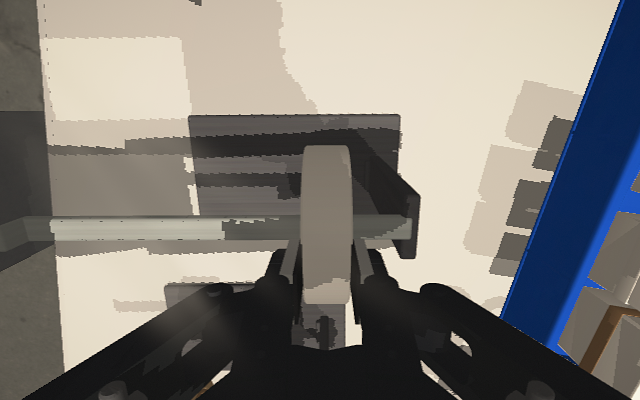

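>>> arm_command --plan '[{"jaw": 0.9, "dx": 0, "dy": -15, "dz": 0, "wx": 0, "wy": 0, "wz": 0}, {"jaw": 0.9, "dx": 0, "dy": -40, "dz": 0, "wx": 0, "wy": 0, "wz": 0}, {"jaw": 0.9, "dx": 0, "dy": -70, "dz": 0, "wx": 0, "wy": 0, "wz": 0}, {"jaw": 0.9, "dx": 0, "dy": -105, "dz": 0, "wx": 0, "wy": 0, "wz": 0}, {"jaw": 0.9, "dx": 0, "dy": -140, "dz": 0, "wx": 0, "wy": 0, "wz": 0}, {"jaw": 0.9, "dx": 0, "dy": -175, "dz": 0, "wx": 0, "wy": 0, "wz": 0}, {"jaw": 0.9, "dx": 0, "dy": -200, "dz": 0, "wx": 0, "wy": 0, "wz": 0}, {"jaw": 0.9, "dx": 0, "dy": -212, "dz": 0, "wx": 0, "wy": 0, "wz": 0}, {"jaw": 0.9, "dx": 0, "dy": -212, "dz": 0, "wx": 0, "wy": 0, "wz": 0}, {"jaw": 0.9, "dx": 0, "dy": -212, "dz": 0, "wx": 0, "wy": 0, "wz": 0}]'

```text
time: 20.5
tool_pos: [429.9, 147.9, 357.4]
tcp_rot: [-179.9, -0.0, 99.8]
ft_force: [0.2, -0.4, -0.2]
finger_gap: 22.6
```

```bash
python3 - <<'E'
from look import *
s=snap('wrist','w19')
to([473,403,350],86.9)
E
```

```text
t 20.55 pos [430.2 148.  357.4] rot [-179.86   -0.     99.79] gap 22.2 F [ 0.4 -0.3 -1.8]
d [244.   85.6   7.2] w [-0.0025  0.0003  0.225 ]
```

View pics/w19.png

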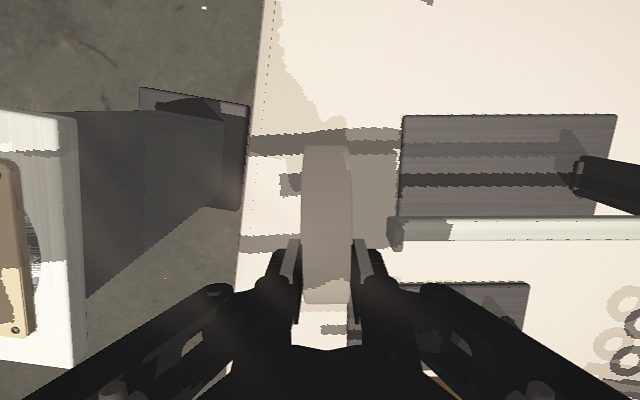

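>>> arm_command --plan '[{"jaw": 0.9, "dx": 15, "dy": 0, "dz": 0, "wx": 0, "wy": 0, "wz": 0.02}, {"jaw": 0.9, "dx": 45, "dy": 0, "dz": 0, "wx": 0, "wy": 0, "wz": 0.05}, {"jaw": 0.9, "dx": 80, "dy": 10, "dz": 0, "wx": 0, "wy": 0, "wz": 0.1}, {"jaw": 0.9, "dx": 115, "dy": 30, "dz": 0, "wx": 0, "wy": 0, "wz": 0.15}, {"jaw": 0.9, "dx": 150, "dy": 50, "dz": 0, "wx": 0, "wy": 0, "wz": 0.2}, {"jaw": 0.9, "dx": 185, "dy": 70, "dz": 0, "wx": 0, "wy": 0, "wz": 0.225}, {"jaw": 0.9, "dx": 215, "dy": 82, "dz": 0, "wx": 0, "wy": 0, "wz": 0.225}, {"jaw": 0.9, "dx": 235, "dy": 85, "dz": 0, "wx": 0, "wy": 0, "wz": 0.225}, {"jaw": 0.9, "dx": 244, "dy": 85.5, "dz": 5, "wx": 0, "wy": 0, "wz": 0.225}, {"jaw": 0.9, "dx": 244, "dy": 85.5, "dz": 7, "wx": 0, "wy": 0, "wz": 0.225}, {"jaw": 0.9, "dx": 244, "dy": 85.5, "dz": 7, "wx": 0, "wy": 0, "wz": 0.225}]'

```text
time: 21.65
tool_pos: [472.5, 402.2, 348.8]
tcp_rot: [-179.7, 0.1, 86.9]
ft_force: [-0.2, -0.0, -0.2]
finger_gap: 22.1
```

```bash
python3 - <<'E'
from look import *
s=snap('wrist','w20');b=snap('side','sd20')
to([473,403,300],86.9)
a=cv2.imread('pics/sd20.png')[230:350,250:400]
cv2.imwrite('pics/sd20z.png',cv2.resize(a,None,fx=5,fy=5))
import pickle;pickle.dump({k:s[k] for k in s if k!='pixels'},open('s20.pkl','wb'))
E
```

```text
t 21.75 pos [472.7 401.9 349.9] rot [-1.7981e+02  8.0000e-02  8.6850e+01] gap 22.2 F [ 0.3 -0.6 -0.5]
d [ 1.2  0.4 49.9] w [-0.0032  0.0014 -0.0009]
```

View pics/w20.png

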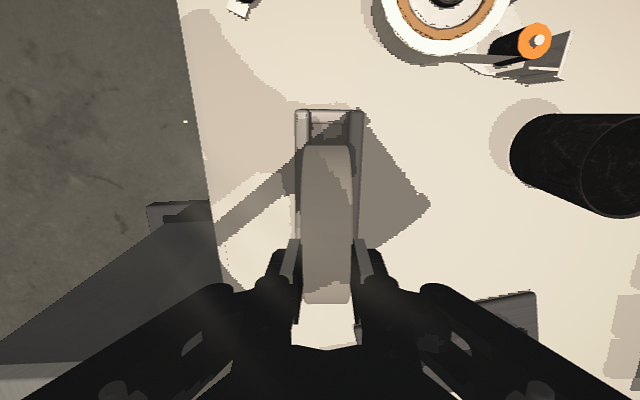

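View pics/sd20z.png

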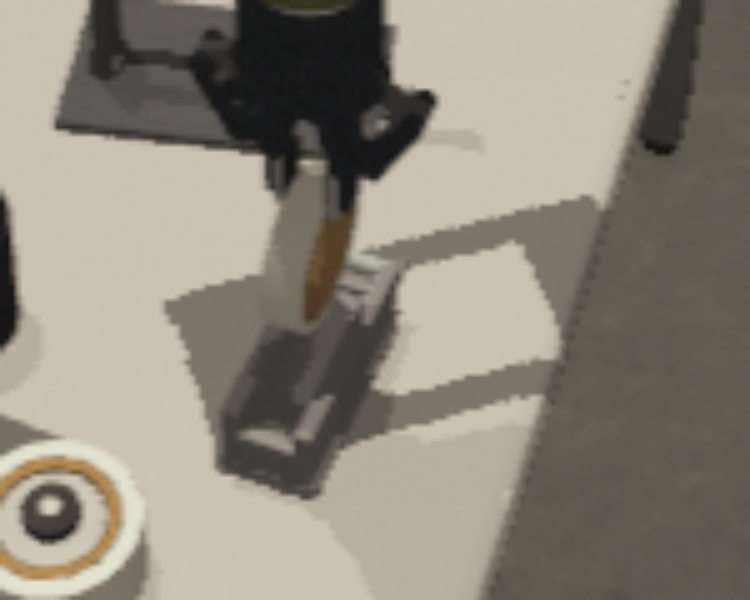

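```bash
python3 - <<'E'
from h import *
import pickle,cv2
s=pickle.load(open('s20.pkl','rb'))
for p in[(297,111),(363,111),(330,111),(296,200),(363,200)]: print(p,np.round(atz(s,p,60),1))
a=np.radians(86.9);x=np.array([np.cos(a),np.sin(a)]);y=np.array([-x[1],x[0]])
for u,v in((66,30),(66,-30),(0,30),(0,-30),(54,16),(54,-16)): print(u,v,np.round(P(s,np.append(np.array([473,403])+u*x+v*y,60 if abs(v)==30 else 60)),1))
im=cv2.imread('pics/w20.png')[95:320,270:390]
cv2.imwrite('pics/z20.png',cv2.resize(im,None,fx=2.6*1,fy=2.6,interpolation=cv2.INTER_NEAREST))
E
```

```text
(297, 111) [451.3 469.8  60. ]
(363, 111) [503.2 467.   60. ]
(330, 111) [477.3 468.4  60. ]
(296, 200) [444.5 396.8  60. ]
(363, 200) [501.6 393.8  60. ]
66 30 [291.  110.4]
66 -30 [367.2 110.3]
0 30 [293.5 191.3]
0 -30 [364.4 191.3]
54 16 [309. 126.]
54 -16 [349.1 126. ]
```

View pics/z20.png

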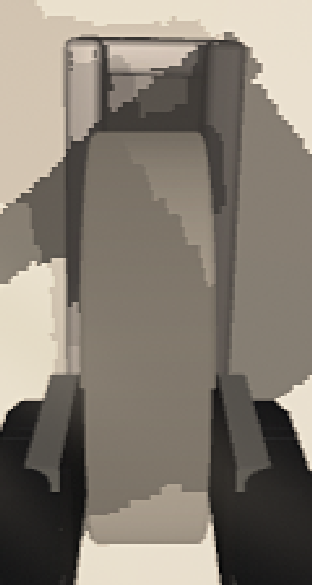

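>>> arm_command --plan '[{"jaw": 0.9, "dx": 1.2, "dy": 0.4, "dz": 10, "wx": -0.003, "wy": 0.001, "wz": 0}, {"jaw": 0.9, "dx": 1.2, "dy": 0.4, "dz": 25, "wx": -0.003, "wy": 0.001, "wz": 0}, {"jaw": 0.9, "dx": 1.2, "dy": 0.4, "dz": 40, "wx": -0.003, "wy": 0.001, "wz": 0}, {"jaw": 0.9, "dx": 1.2, "dy": 0.4, "dz": 50, "wx": -0.003, "wy": 0.001, "wz": 0}, {"jaw": 0.9, "dx": 1.2, "dy": 0.4, "dz": 60, "wx": -0.003, "wy": 0.001, "wz": 0}, {"jaw": 0.9, "dx": 1.2, "dy": 0.4, "dz": 68, "wx": -0.003, "wy": 0.001, "wz": 0}, {"jaw": 0.9, "dx": 1.2, "dy": 0.4, "dz": 74, "wx": -0.003, "wy": 0.001, "wz": 0}, {"jaw": 0.9, "dx": 1.2, "dy": 0.4, "dz": 77, "wx": -0.003, "wy": 0.001, "wz": 0}, {"jaw": 0.9, "dx": 1.2, "dy": 0.4, "dz": 77, "wx": -0.003, "wy": 0.001, "wz": 0}]'

```text
time: 22.65
tool_pos: [472.7, 404.0, 272.8]
tcp_rot: [-180.0, -0.0, 86.9]
ft_force: [-0.8, -1.6, -1.5]
finger_gap: 22.6
```

```bash
python3 - <<'E'
from look import *
s=snap('wrist','w21')
to([473,403,268],86.9)
E
```

```text
t 22.7 pos [472.8 404.1 273.3] rot [ 1.7998e+02 -3.0000e-02  8.6910e+01] gap 22.5 F [0.3 0.3 0.1]
d [-1.1  0.3  5.3] w [ 0.0003 -0.0005  0.0001]
```

View pics/w21.png

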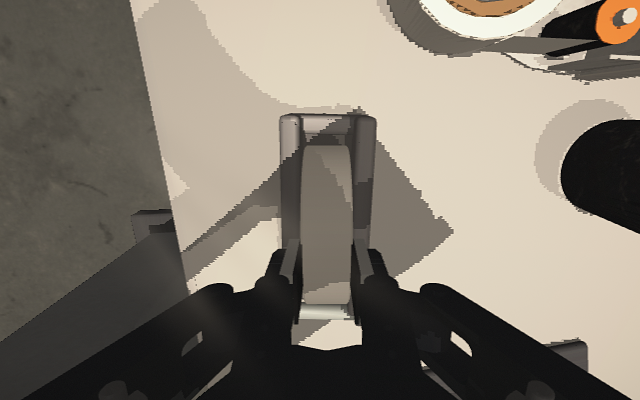

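In the well, centred between the walls (wall edges at 280 and 375, roll 301–352). Lower to the floor in small steps.

>>> arm_command --plan '[{"jaw": 0.9, "dx": -1, "dy": 0.3, "dz": 2, "wx": 0, "wy": 0, "wz": 0}, {"jaw": 0.9, "dx": -1, "dy": 0.3, "dz": 4, "wx": 0, "wy": 0, "wz": 0}, {"jaw": 0.9, "dx": -1, "dy": 0.3, "dz": 4, "wx": 0, "wy": 0, "wz": 0}]'

```text
time: 23.0
tool_pos: [472.9, 403.0, 269.0]
tcp_rot: [-180.0, -0.0, 86.9]
ft_force: [0.1, 0.8, -0.6]
finger_gap: 22.7
```

>>> arm_command --plan '[{"jaw": 0.9, "dx": 0, "dy": 0, "dz": 1.5, "wx": 0, "wy": 0, "wz": 0}, {"jaw": 0.9, "dx": 0, "dy": 0, "dz": 1.5, "wx": 0, "wy": 0, "wz": 0}]'

```text
time: 23.2
tool_pos: [473.1, 403.1, 268.1]
tcp_rot: [180.0, -0.0, 86.9]
ft_force: [-0.5, -0.7, 1.7]
finger_gap: 22.2
```

>>> arm_command --plan '[{"jaw": 0.9, "dx": 0, "dy": 0, "dz": 1, "wx": 0, "wy": 0, "wz": 0}, {"jaw": 0.9, "dx": 0, "dy": 0, "dz": 1, "wx": 0, "wy": 0, "wz": 0}, {"jaw": 0.7, "dx": 0, "dy": 0, "dz": 1, "wx": 0, "wy": 0, "wz": 0}, {"jaw": 0.62, "dx": 0, "dy": 0, "dz": 1, "wx": 0, "wy": 0, "wz": 0}, {"jaw": 0.55, "dx": 0, "dy": 0, "dz": 1, "wx": 0, "wy": 0, "wz": 0}, {"jaw": 0.55, "dx": 0, "dy": 0, "dz": 1, "wx": 0, "wy": 0, "wz": 0}, {"jaw": 0.55, "dx": 0, "dy": 0, "dz": -20, "wx": 0, "wy": 0, "wz": 0}, {"jaw": 0.55, "dx": 0, "dy": 0, "dz": -50, "wx": 0, "wy": 0, "wz": 0}, {"jaw": 0.55, "dx": 0, "dy": 0, "dz": -90, "wx": 0, "wy": 0, "wz": 0}, {"jaw": 0.55, "dx": -40, "dy": 0, "dz": -130, "wx": 0, "wy": 0, "wz": 0}, {"jaw": 0.55, "dx": -60, "dy": 0, "dz": -170, "wx": 0, "wy": 0, "wz": 0}, {"jaw": 0.55, "dx": -60, "dy": 0, "dz": -170, "wx": 0, "wy": 0, "wz": 0}]'

```text
time: 24.4
tool_pos: [470.8, 341.5, 445.8]
tcp_rot: [179.4, -0.3, 86.8]
ft_force: [1.5, 1.0, 1.3]
finger_gap: 38.9
```

>>> arm_command --plan '[{"jaw": 0.55, "dx": 0, "dy": 0, "dz": 0, "wx": 0, "wy": 0, "wz": 0}, {"jaw": 0.55, "dx": 0, "dy": 0, "dz": 0, "wx": 0, "wy": 0, "wz": 0}]'

```text
time: 24.6
tool_pos: [469.5, 343.2, 436.3]
tcp_rot: [-179.9, 0.0, 86.9]
ft_force: [-0.1, 0.1, -1.0]
finger_gap: 38.3
```

```bash
python3 - <<'E'
from look import *
s=snap('wrist','w22');b=snap('side','sd22');c=snap('scene','sc22')
to([473,403,268],86.9)
l=[]
for n,S in(('wrist',s),('side',b),('scene',c)):
    r=pinpoint(n,'masking_roll_centre')
    for q in r[:2]: print(n,np.round(q['pixel'],1),q['score'],np.round(atz(S,q['pixel'],60),1))
    k=[q for q in r if np.linalg.norm(atz(S,q['pixel'],60)[:2]-[473,403])<40]
    if k:l.append((S,k[0]['pixel']))
if len(l)>1:print(tri(l))
a=cv2.resize(cv2.imread('pics/sd22.png')[160:340,250:400],None,fx=3,fy=3);d=cv2.resize(cv2.imread('pics/sc22.png')[170:350,220:350],None,fx=3,fy=3)
cv2.imwrite('pics/z22.png',cv2.hconcat([a,d])[:, :800])
E
```

```text
t 24.75 pos [469.4 343.4 435.5] rot [-1.7984e+02  8.0000e-02  8.6940e+01] gap 38.1 F [ 0.  -1.   0.6]
d [ 60.    0.9 167.4] w [-0.0028  0.0015  0.0007]
side [314.1 292.8] 0.62 [471.1 386.5  60. ]
scene [272.8 299.2] 0.88 [469.9 404.2  60. ]
scene [332.4 191.1] 0.6 [ 600.7 -143.1   60. ]
(array([471.56469264, 394.68471816,  59.34484857]), [np.float64(7.1), np.float64(7.1)])
```

View pics/w22.png

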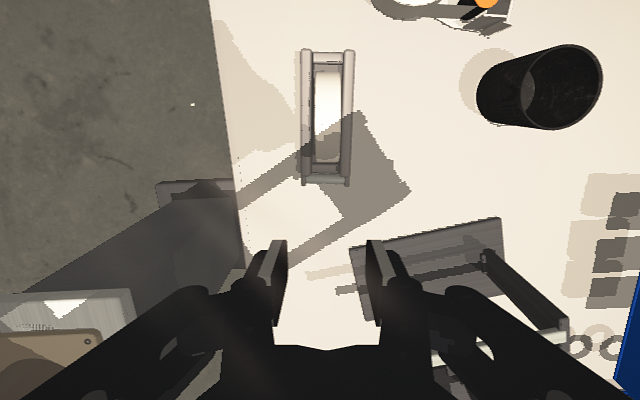

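View pics/z22.png

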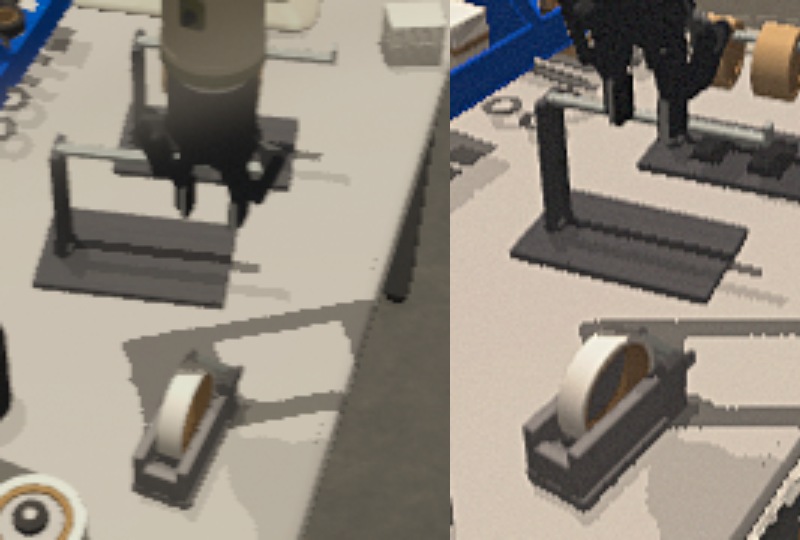

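```bash
python3 - <<'E'
from look import *
c=snap('scene','sc23');b=snap('side','sd23')
a=np.radians(86.9);x=np.array([np.cos(a),np.sin(a),0]);y=np.array([-x[1],x[0],0]);o=np.array([473,403,60.])
out=[]
for S,f,(r0,r1,c0,c1) in((c,'sc23',(270,350,230,310)),(b,'sd23',(260,340,280,360))):
    im=cv2.imread(f'pics/{f}.png')[r0:r1,c0:c1];im=cv2.resize(im,None,fx=5,fy=5)
    for v in(12,-12):
        pts=[(P(S,o+v*y+46*(np.cos(t)*x+np.sin(t)*np.array([0,0,1])))-[c0,r0]+.5)*5 for t in np.linspace(0,2*np.pi,60)]
        cv2.polylines(im,[np.int32(pts)],True,(0,0,255) if v>0 else (0,255,0),1)
    out.append(im)
cv2.imwrite('pics/z23.png',cv2.hconcat(out))
for t in('front_roll_centre','middle_roll_centre'): print(t,[(q['pixel'],q['score'],np.round(atz(c,q['pixel'],133),1)) for q in pinpoint('scene',t)[:2]])
E
```

```text
front_roll_centre [([306.2, 187.6], 0.48, array([622.7,   1.5, 133. ]))]
middle_roll_centre [([332.8, 189.5], 0.6, array([542.6, -30.9, 133. ]))]
```

View pics/z23.png

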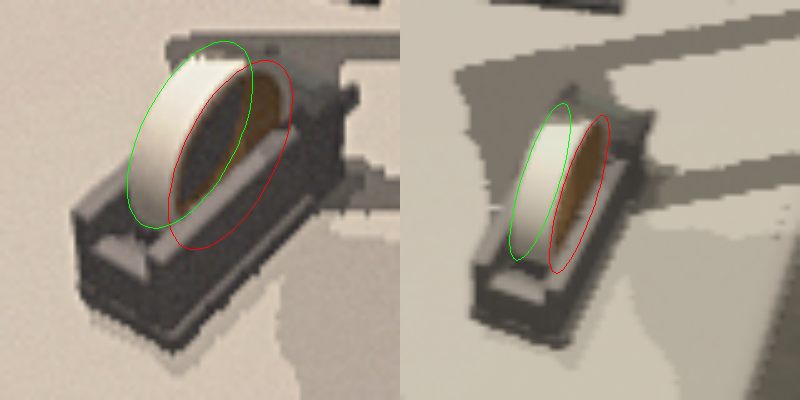

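View pics/sc23.png

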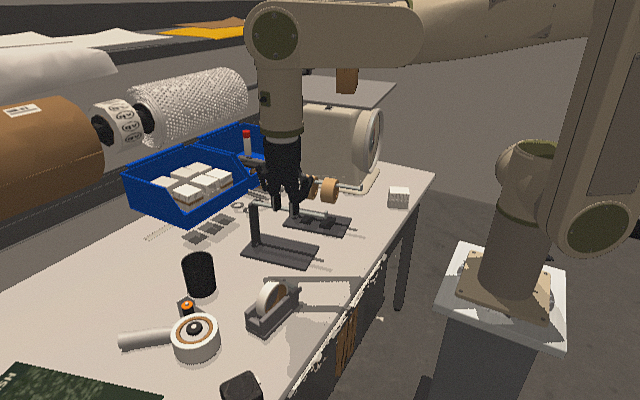

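```bash
python3 -c "
from bench import *
print(sense()['time'],hand_in())"
```

```text
the job is handed in; nothing more can be done
25.1 None
```

I moved both brown rolls to the empty stand's arm, stood the masking tape in the cradle, and handed the job in at 25.1 s. No verdict was reported.

- **Brown rolls:** I took each one off over the lip, front roll first. The last wrist picture of the spare stand shows both hanging with the arm through their bores. The front roll sits about 50 mm from the post and the middle roll about 120 mm from it. The final scene detection put them within about 13 mm of those places, with low scores of 0.48 and 0.60.
- **Masking tape:** It stands upright in the well, midway between the side walls. As I lowered it, the wrist force rose slightly, at the height I expected for the floor. An outline drawn with its centre at 60 mm ran about 2 pixels (perhaps 5 mm) above the roll's top edge in both cameras. I put that down to calibration, since the roll rests under its own weight, and it would still be within the 52–68 mm limits.
- **Disagreement:** The two fixed cameras' detections of the masking-roll centre differed by about 18 mm along the cradle. The scene camera and my own check of the outline agree with a centred roll; the side camera does not.
- **Contacts:** The fingertips touched the full stand's arm lightly on the first grasp (12.7 N upward) and again on the masking roll (about 6 N). Both are well under the limit.
- **At hand-in:** I kept the arm well away from the pen cup and the pack of cards. The gripper was clear of everything.

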